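# Load and bolt down a pressure pot

## Robot

A 6-joint arm with a two-finger parallel gripper is mounted at the origin on a cart in front of the work surface, level with it; the furniture and walls round the work are solid. World frame = base frame: x ahead of the robot, y to its left, z up, the work surface at z = 0. Lengths are in mm, angles in rad, forces in N, time in s.
With the tool pointing down it reaches from about 350 to 850 mm from the base axis. Payload 8.1 kg.
Tool frame: the origin (TCP) lies midway between the tips of the shut fingers; the grasp point (between the pads) lies 19 mm behind it; z points along the fingers, x is the direction in which the jaws open and shut, and the axes are right-handed (so a half turn about z gives the same grasp; the last joint's range is limited). The gripper opens to 85 mm and grips with 20 to 120 N. Pads are 22 mm wide; open, the fingers measure 114 mm over their backs; the gripper's body (76 mm by 85 mm) begins 54 mm behind the grasp point. The pads swing forward as they close: fully open they stand 13 mm farther back than shut.
Start: joints at [-1.404, 0.13, 1.488, -0, 1.523, -0.085], TCP at [149.509, -581.079, 231.292] pointing down, gripper open.
Joint ranges: [-2.96, 2.96], [-0.89, 2.26], [0.02, 2.5], [-1.34, 4.48], [0, 2.73], [-2.66, 2.66]. Speed limits (rad/s): [2.39, 2.39, 2.79, 3.14, 3.14, 3.14].

## Interface

Orientations are given as a rotation vector (axis times angle).
In Python, from station import r, eyes gives the robot as it stands.
- The arm moves only by the shell command python3 -m handwheel 'ROWS'. ROWS is JSON, a list of rows, each a list of 3 entries, a list of its own where there are three numbers: the closure, from 0 (fully open) to 1 (shut), then the shift along the tool's x, y, z in mm, then the turn, a rotation vector about the tool's x, y, z in degrees. A call has 1 to 5 rows; each row shifts and turns the pose as measured when the row begins, along the tool's axes as they then stand; what a row does not reach is not made up. A row lasts 1/12 s, in which the tool goes at most 41.7 mm and 7.16 degrees, less where a joint would pass 70% of its speed; a pose out of reach is approached as far as the arm can. A call is refused whole if a number of a shift passes 41.7 or a number of a turn 7.16, either way. A call with a gripper value outside its range is refused whole. The fingers move at their own pace and stop on an object; the grip force is fixed at half the most. Time passes only in rows, so rows that do not move let the fingers close. It gives the time, the measured TCP pose, the force and the opening at its end, in the units of the state.
- r.get_state(): the state, without advancing time (a new reading comes with each control period).
- eyes.snapshot(name): name is "side" or "top" or "wrist"; returns (picture, depth): 384x512x3 uint8, red, green, blue; 384x512 float32, mm along the optical axis (not along the pixel's ray), 0 where there is no reading.
- eyes.camera_info(name): a dict with "mtx" (3x3 intrinsics, pixels), "dist_coeffs" ([k1, k2, p1, p2, k3] as OpenCV has them; the pictures are not rectified), "rvec" (rotation vector, rad) and "tvec" (3), from world to camera coordinates, as OpenCV has them; the wrist camera has in their place "mount" (4x4, takes a point from camera to tool coordinates, whose origin is the TCP and whose axes are the tool frame's). Camera axes: x right, y down, z forward; pixel columns grow to the right and rows downward; lengths in mm; the calibration is good to about 2 mm. A picture is of the moment at which its call begins: read the wrist's pose just before it. camera_info takes no time and is no camera call.
- r.job_done(): hands the job in, once; it reports no verdict.
Trained networks look in the newest picture that a camera, given by its name, has taken for a name from the list of things; names that differ only in an ending like _2 or _b are one class to them, and where a whole thing is asked for, a point or a joint stands for the part that bears it (a point fixed in the world has none). Each returns a list of dicts, best first, with "p" (0 to 1); they miss things now and then, are a little off and sometimes report something else, mostly with a low value. They report only what shows in the picture. A call takes as long as a camera call. They do not tell look-alikes from the thing itself.
- eyes.search_frame(camera, name): "point" ([x, y, z] in mm, in the coordinates of the camera as it stood for that picture, good to about 4 mm: the middle of the surface that is visible of it).
- eyes.outline_of(camera, name): "region" (384x512 bool, what is visible of it).
The state is a dict: "t": time; "joint_pos": joint angles; "qd": joint speeds; "effort": joint torques, N m; "tcp_pos": TCP position; "tool_rot": TCP orientation; "contact_force": force on the tool from outside, world axes, zero at the start; "torque": the same for the moment, N m; "grip_width": finger opening in mm.
Only numpy, scipy, OpenCV 4.12 (cv2) and the standard library are available. Lean on these libraries where they do the work, as an engineer would, in place of code of your own. Each camera call takes 0.05 s, during which the arm holds its last target. There are 200 camera calls.

## Task

Put every casting mould into the pressure pot, set the lid on with its lug down between the two posts of the fork, and swing the toggle clamp over centre onto the lid. Then tighten the four wing bolts in crisscross order (after any bolt comes the one diagonally opposite) in three passes over all four: about 30 degrees clockwise each, then about 30 degrees more, then on to the stop, a quarter turn in all. Last, swing the clamp fully back and leave the beeswax, the tin and the tweezers where they lie.

Things in the scene. Friction and masses are not known exactly. Their poses are not given: they have to be found in the camera images.
- pot: round aluminium pressure pot fixed to the bench, 200 mm across; flat rim 48 mm above the bench, cavity 140 mm across, its floor 14 mm above the bench. Origin: centre of the underside. At -x a fork of two 9 mm posts, at +x and +y one guide post each (inner side 102.5 mm from the axis); all posts stand 16 mm above the rim. At -y the toggle clamp
- fork_mark (a point): point midway between the two fork posts (24 mm clear between them, 111 mm from the axis), 108 mm from the pot's axis towards its -x, at rim height (48 mm)
- lid: loose round aluminium lid, 200 mm across, 10 mm thick, about 0.6 kg, flat below; starts on the bench right way up. Origin: centre of the underside, z up. At its -x edge a lug 16 mm wide and 10 mm thick sticks out to 122 mm from the axis. Seated: underside on the pot's rim, 48 mm above the bench, same yaw as the pot
- lid_handle (a point): middle of the lid's black bar handle, over the lid's centre, 42 mm above the underside: 64 mm long along x, 16 mm wide, 33 to 53 mm above the underside, on two 12 mm pillars
- lid_lug (a point): point on the lid's lug, 108 mm from the lid's axis towards its -x, on the underside; lies at fork_mark when the lid is seated
- clamp (a joint): toggle clamp, hinge axis along the pot's x, 125 mm from the pot's axis towards its -y, 72 mm above the bench. 0 = fully back (arm upright, handle lying outwards), about 1.6 rad = over centre, pad pressing on the lid 80 mm from its centre, handle upright; stop at 1.65. A spring drives it to the nearer end (dead centre 0.80 rad, at most 0.4 N m)
- clamp_grip (a point): middle of the clamp's handle: round black bar, 13 mm thick, parallel to the pot's x, 95 mm from the hinge, on two legs 76 mm apart, so it can be pinched in the middle from above at any angle. Its angle from straight up, outwards (to the pot's -y), is 1.60 rad minus the joint value. 69 mm above the bench when back, 167 mm when shut
- wing1 (a joint): turn of wing bolt 1, captive in the lid on a 164 mm circle, towards the lid's +x +y at 45 degrees (bolt 3 is diagonally opposite). 0 = loose, wing pointing to the lid's centre; grows clockwise seen from above to the hard stop at 1.57 rad, wing across. Turns against about 0.1 N m friction and stays where left
- bolt1_grip (a point): grip point of wing bolt 1: middle of its upright wing plate (44 mm long along x, 11 mm thick along y, 30 to 54 mm above the lid's underside), 42 mm above the underside; turns with the bolt. Below the wing is a round boss, 22 mm across, up to 20 mm above the underside
- wing2 (a joint): turn of wing bolt 2, captive in the lid on a 164 mm circle, towards the lid's -x +y at 45 degrees (bolt 4 is diagonally opposite). 0 = loose, wing pointing to the lid's centre; grows clockwise seen from above to the hard stop at 1.57 rad, wing across. Turns against about 0.1 N m friction and stays where left
- bolt2_grip (a point): grip point of wing bolt 2: middle of its upright wing plate (44 mm long along x, 11 mm thick along y, 30 to 54 mm above the lid's underside), 42 mm above the underside; turns with the bolt. Below the wing is a round boss, 22 mm across, up to 20 mm above the underside
- wing3 (a joint): turn of wing bolt 3, captive in the lid on a 164 mm circle, towards the lid's -x -y at 45 degrees (bolt 1 is diagonally opposite). 0 = loose, wing pointing to the lid's centre; grows clockwise seen from above to the hard stop at 1.57 rad, wing across. Turns against about 0.1 N m friction and stays where left
- bolt3_grip (a point): grip point of wing bolt 3: middle of its upright wing plate (44 mm long along x, 11 mm thick along y, 30 to 54 mm above the lid's underside), 42 mm above the underside; turns with the bolt. Below the wing is a round boss, 22 mm across, up to 20 mm above the underside
- wing4 (a joint): turn of wing bolt 4, captive in the lid on a 164 mm circle, towards the lid's +x -y at 45 degrees (bolt 2 is diagonally opposite). 0 = loose, wing pointing to the lid's centre; grows clockwise seen from above to the hard stop at 1.57 rad, wing across. Turns against about 0.1 N m friction and stays where left
- bolt4_grip (a point): grip point of wing bolt 4: middle of its upright wing plate (44 mm long along x, 11 mm thick along y, 30 to 54 mm above the lid's underside), 42 mm above the underside; turns with the bolt. Below the wing is a round boss, 22 mm across, up to 20 mm above the underside
- mould1: loose grey casting mould, a block 60 mm along x, 30 mm along y, 30 mm high, 80 g, flat on the bench; origin: centre of the underside. One to three of these moulds are there; up to three lie side by side in the pot, in one layer
- mould2: loose grey casting mould, a block 60 mm along x, 30 mm along y, 30 mm high, 80 g, flat on the bench; origin: centre of the underside. One to three of these moulds are there; up to three lie side by side in the pot, in one layer
- mould3: loose grey casting mould, a block 60 mm along x, 30 mm along y, 30 mm high, 80 g, flat on the bench; origin: centre of the underside. One to three of these moulds are there; up to three lie side by side in the pot, in one layer
- solder_tin: bystander: round tin, 64 mm across, 23 mm high, between pot and lid at the back
- beeswax: bystander: round cake of beeswax, 45 mm across, 17 mm high, behind the pot
- tweezers_brown: bystander: tweezers, 130 mm, at the left
There are look-alikes about, which are no part of the job. Leave any red look-alike of the mould3 alone.

How it is judged (in metres and radians):
On the way, in this order (a step that is already met when the one before it is completed fails the run):
1. every mould lies on the pot's floor (horizontal distance between each of mould1, mould2, mould3 and pot below 0.055 m and z of each of mould1, mould2, mould3 in the frame of pot below 0.022 m), for 0.2 s.
2. the lid lies flat on the rim with its lug in the fork (z of lid in the frame of pot below 0.052 m and horizontal distance between lid and pot below 0.009 m and horizontal distance between lid_lug and fork_mark below 0.012 m and angle between lid's own z axis and vertical below 0.04 rad), for 0.2 s.
3. the clamp is over centre and down on the lid (all of step 2 and value of joint clamp above 1.45 rad), for 0.2 s.
4. first pass: all four bolts beyond 0.35 rad, clamp shut (all of step 3 and value of joint each of wing1, wing2, wing3, wing4 above 0.35 rad), for 0.2 s.
5. second pass: all four bolts beyond 0.85 rad, clamp shut (all of step 3 and value of joint each of wing1, wing2, wing3, wing4 above 0.85 rad), for 0.2 s.
6. third pass: all four bolts beyond 1.45 rad, clamp shut (all of step 3 and value of joint each of wing1, wing2, wing3, wing4 above 1.45 rad), for 0.2 s.
7. the clamp is swung back (value of joint clamp below 0.25 rad), for 0.2 s.
At the end, for the whole second after the job is handed in: all moulds on the pot's floor; the lid flat on the rim (underside within 4 mm of it, centred within 9 mm) with its lug in the fork (within 12 mm); all four bolts turned beyond 1.45 rad; the clamp back (below 0.25 rad) (all of step 1 and all of step 2 and value of joint each of wing1, wing2, wing3, wing4 above 1.45 rad and value of joint clamp below 0.25 rad and linear speed of lid below 0.02 m/s); the robot touches nothing.
It fails at once if in one of the passes a bolt was turned out of crisscross order (one of the other diagonal before the opposite one) ((((value of joint wing1 above 0.35 rad and value of joint wing3 below 0.35 rad) or (value of joint wing1 below 0.35 rad and value of joint wing3 above 0.35 rad)) and ((value of joint wing2 above 0.35 rad and value of joint wing4 below 0.35 rad) or (value of joint wing2 below 0.35 rad and value of joint wing4 above 0.35 rad))) or (((value of joint wing1 above 0.85 rad and value of joint wing3 below 0.85 rad) or (value of joint wing1 below 0.85 rad and value of joint wing3 above 0.85 rad)) and ((value of joint wing2 above 0.85 rad and value of joint wing4 below 0.85 rad) or (value of joint wing2 below 0.85 rad and value of joint wing4 above 0.85 rad))) or (((value of joint wing1 above 1.4 rad and value of joint wing3 below 1.4 rad) or (value of joint wing1 below 1.4 rad and value of joint wing3 above 1.4 rad)) and ((value of joint wing2 above 1.4 rad and value of joint wing4 below 1.4 rad) or (value of joint wing2 below 1.4 rad and value of joint wing4 above 1.4 rad)))).
It fails at once if a bolt ran ahead: beyond 0.8 rad before all four had reached 0.35 rad, or beyond 1.3 rad before all four had reached 0.85 rad ((value of joint any of wing1, wing2, wing3, wing4 above 0.8 rad and value of joint any of wing1, wing2, wing3, wing4 below 0.35 rad) or (value of joint any of wing1, wing2, wing3, wing4 above 1.3 rad and value of joint any of wing1, wing2, wing3, wing4 below 0.85 rad)).
It fails at once if a bolt was tightened with the clamp not over centre on the lid (value of joint clamp below 1 rad and value of joint any of wing1, wing2, wing3, wing4 above 0.35 rad and value of joint any of wing1, wing2, wing3, wing4 below 1.4 rad).
It fails at once if a bystander was moved more than 3 cm (distance of any of solder_tin, beeswax, tweezers_brown from where it was at the start of the episode above 0.03 m).
Of mould1, mould2, mould3 only 1 to 3 are there at a start; the rules pass over those that are not, and their reading is None.
At some moment in a run one of mould1, mould2, mould3 may be knocked a few centimetres aside while the robot is not near it.
Once in a run the grip may slacken for a moment while it holds something.
It also fails if it takes over 210 s, if anything falls off the work surface, if the arm or the gripper's body presses on something with over 40 N, if the wrist force passes 120 N, or if a joint passes its speed limit or range.

## Working session

There is one attempt and no reset: what is moved stays moved. The work goes in short steps, Python scripts to look and compute and a shell command to move; the robot and the scene stay as the last step left them, time stands still between calls to the robot, and variables do not carry over. Pictures are saved under pics/ and viewed, about 12 in all and at most 16, crops included, and the job is handed in when it is done.

```bash
ls; mkdir -p pics; cat > h.py <<'E'
import numpy as np, cv2
from station import r, eyes
def cam(name):
    i=eyes.camera_info(name); K=np.array(i["mtx"],float); d=np.array(i["dist_coeffs"],float)
    if "mount" in i:
        s=r.get_state(); T=np.eye(4); T[:3,:3]=cv2.Rodrigues(np.array(s["tool_rot"],float))[0]; T[:3,3]=s["tcp_pos"]
        M=T@np.array(i["mount"],float)
    else:
        R=cv2.Rodrigues(np.array(i["rvec"],float))[0]; M=np.eye(4); M[:3,:3]=R.T; M[:3,3]=-R.T@np.array(i["tvec"],float).ravel()
    return K,d,M
def shot(name,fn=None):
    c=cam(name); p,z=eyes.snapshot(name)
    if fn: cv2.imwrite("pics/"+fn,p[:,:,::-1])
    return p,z,c
def world(c,pt): return c[2][:3,:3]@np.array(pt,float)+c[2][:3,3]
def cloud(c,z):
    "world xyz for each pixel, NaN without depth"
    K,d,M=c; h,w=z.shape; u,v=np.meshgrid(np.arange(w),np.arange(h))
    q=cv2.undistortPoints(np.stack([u,v],-1).reshape(-1,1,2).astype(np.float64),K,d).reshape(h,w,2)
    P=np.dstack([q[...,0]*z,q[...,1]*z,z]).astype(float); P[z<=0]=np.nan
    return P@M[:3,:3].T+M[:3,3]
def project(c,X):
    K,d,M=c; R=M[:3,:3].T; return cv2.projectPoints(np.array(X,float).reshape(-1,3),cv2.Rodrigues(R)[0],-R@M[:3,3],K,d)[0].reshape(-1,2)
E
cat > a.py <<'E'
from h import *
s=r.get_state(); print(s)
for n in ["top","side"]:
    p,z,c=shot(n,n+"0.png"); print(n,c[2].round(2).tolist())
    for k in ["pot","lid","lid_handle","lid_lug","clamp_grip","clamp","bolt1_grip","mould1","solder_tin","beeswax","tweezers_brown"]:
        for o in eyes.search_frame(n,k)[:5]: print(n,k,round(o["p"],2),world(c,o["point"]).round(0), project(c,world(c,o["point"])).round(0))
E
python3 a.py
```

```text
pics
{'t': 0.0, 'joint_pos': array([-1.40440002e+00,  1.31152747e-01,  1.48928123e+00, -3.35751185e-05,
        1.52299641e+00, -8.53941853e-02]), 'qd': array([-0.00089006, -0.00195328, -0.00049524, -0.001239  , -0.00045732,
        0.00048826]), 'effort': array([ 5.98330480e-04, -5.69400573e+01, -5.00554597e+01, -1.45876506e-04,
        1.45245093e-02, -9.72972572e-06]), 'tcp_pos': array([ 149.40487242, -580.53381959,  230.2483892 ]), 'tool_rot': array([-2.48182687e+00,  1.92417878e+00,  2.15705552e-03]), 'contact_force': array([ 0.27779159,  1.0306931 , -0.21857568]), 'torque': array([-0.01480958,  0.01126696,  0.00018467]), 'grip_width': 85.37322359664473}
top [[0.0, -0.99, 0.1, 390.2], [-1.0, -0.0, 0.01, 154.31], [-0.01, -0.1, -0.99, 1164.37], [0.0, 0.0, 0.0, 1.0]]
top pot 0.94 [475. -22.  45.] [[316. 206.]]
top pot 0.51 [523. 462.  52.] [[151. 189.]]
top lid 0.81 [545. 387.   6.] [[180. 184.]]
top lid_handle 0.89 [546. 384.  11.] [[180. 183.]]
top lid_lug 0.89 [547. 385.   1.] [[181. 183.]]
top clamp_grip 0.84 [ 448. -181.   69.] [[373. 215.]]
top clamp_grip 0.24 [673. -74.  18.
[... 722 characters left out ...]
e lid_handle 0.66 [465. 372.  41.] [[273. 230.]]
side lid_handle 0.18 [624. 417.  40.] [[210. 238.]]
side lid_lug 0.61 [542. 410.   6.] [[242. 249.]]
side clamp_grip 0.5 [ 445. -142.   71.] [[281. 144.]]
side clamp 0.7 [ 450. -143.   72.] [[279. 144.]]
side clamp 0.57 [477.  -6.  40.] [[271. 168.]]
side bolt1_grip 0.61 [571. 318.  39.] [[234. 218.]]
side mould1 0.66 [444. 221.  20.] [[281. 208.]]
side mould1 0.65 [571. 318.  39.] [[234. 218.]]
side mould1 0.61 [349. 326.  24.] [[316. 227.]]
side solder_tin 0.55 [627. 414.  38.] [[209. 238.]]
side solder_tin 0.53 [664. 240.  16.] [[205. 210.]]
side beeswax 0.67 [ 445. -143.   68.] [[281. 145.]]
side beeswax 0.56 [671. -67.  14.] [[216. 165.]]
```

```bash
cat > b.py <<'E'
from h import *
# stitch upscaled crop of the top picture with grid, from saved image
p=cv2.imread("pics/top0.png"); cv2.imwrite("pics/v1.png",cv2.resize(p[90:330,100:440],None,fx=2.35,fy=2.35,interpolation=cv2.INTER_CUBIC))
E
python3 b.py
```

```text
(no output)
```

View pics/v1.png

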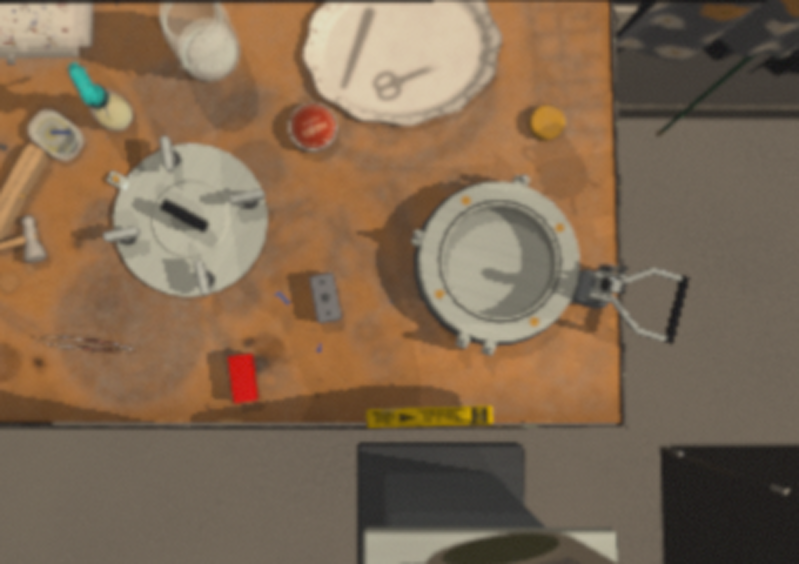

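```bash
cat > m.py <<'E'
from h import *
from scipy.optimize import least_squares
def circ(P):
    f=lambda q:np.hypot(P[:,0]-q[0],P[:,1]-q[1])-q[2]
    return least_squares(f,[*P[:,:2].mean(0),80],loss="soft_l1",f_scale=2).x
if __name__=="__main__":
    p,z,c=shot("top"); W=cloud(c,z); X,Y,Z=W[...,0],W[...,1],W[...,2]
    print("bench z",np.nanmedian(Z[(abs(X-450)<30)&(abs(Y-130)<10)]))
    for nm,c0,zl,zh in (("pot",(478,-17),44,52),("lid",(548,389),6,14)):
        m=(np.hypot(X-c0[0],Y-c0[1])<110)&(Z>zl)&(Z<zh)
        B=m.astype(np.uint8); B=cv2.morphologyEx(B,cv2.MORPH_OPEN,np.ones((3,3)))
        cs,_=cv2.findContours(B,cv2.RETR_EXTERNAL,cv2.CHAIN_APPROX_NONE); k=max(cs,key=cv2.contourArea).reshape(-1,2)
        P=W[k[:,1],k[:,0]]; print(nm,"outer",circ(P).round(1),"medz",np.nanmedian(Z[m]).round(1))
    # raised parts
    for nm,c0,rl,rh,zl,zh in (("potposts",(478,-17),95,135,55,70),("clamp",(478,-17),100,250,55,130),("wings",(548,389),60,110,25,70),("handle",(548,389),0,45,40,60),("lug",(548,389),104,125,5,15),("mould",(447,225),0,50,20,40)):
        R=np.hypot(X-c0[0],Y-c0[1]); m=(R>rl)&(R<rh)&(Z>zl)&(Z<zh)
        n,L,st,_=cv2.connectedComponentsWithStats(m.astype(np.uint8),connectivity=8)
        for i in range(1,n):
            if st[i,4]<4: continue
            Q=W[L==i]; (a,b),(w,h),th=cv2.minAreaRect(Q[:,:2].astype(np.float32)); print(nm,st[i,4],Q.mean(0).round(1),"rect",np.round([a,b,w,h,th],1))
    p,z,c=shot("side","side0.png"); cv2.imwrite("pics/v2.png",cv2.resize(p[110:290,130:400,::-1],None,fx=2.9,fy=2.9))
E
python3 m.py
```

```text
bench z -1.0278210113128807
pot outer [490.6  -9.5  85.6] medz 47.1
lid outer [543.7 392.1  70.1] medz 9.3
potposts 8 [592.2 -39.5  61.8] rect [591.8 -39.2   8.3   5.5  47.9]
potposts 6 [520.   93.7  59.5] rect [520.3  93.4   4.2   5.7  42.8]
potposts 10 [ 478.8 -138.9   62.9] rect [ 478.2 -138.5    8.4    6.    23.8]
potposts 7 [388.   37.7  60.6] rect [387.2  37.7   5.9   5.3   3.3]
potposts 8 [379.    6.   60.6] rect [378.6   6.    5.7   5.7   0.4]
clamp 8 [592.2 -39.5  61.8] rect [591.8 -39.2   8.3   5.5  47.9]
clamp 6 [520.   93.7  59.5] rect [520.3  93.4   4.2   5.7  42.8]
clamp 477 [ 443.9 -171.2   80.3] rect [ 443.2 -170.4  115.8   84.    73.7]
clamp 7 [388.   37.7  60.6] rect [387.2  37.7   5.9   5.3   3.3]
clamp 5 [377.5   5.9  61.1] rect [377.3   6.    5.7   2.9  89.7]
wings 67 [625.5 406.6  48.7] rect [626.1 407.9  40.4  11.3  10.9]
wings 68 [570.2 304.4  49. ] rect [571.4 305.3  11.4  42.2  11.9]
wings 61 [522.4 464.4  49.1] rect [523.2 465.4  11.9  39.    9.4]
wings 69 [467.9 359.4  49.2] rect [468.1 360.3  42.1  11.4  15.2]
handle 119 [547.  383.7  50.2] rect [547.4 384.3  64.4  15.6  62.7]
lug 19 [602.1 486.9   9.4] rect [601.8 486.   13.4  15.2  62.6]
mould 204 [445.3 207.5  28.2] rect [445.5 207.6  59.5  29.9  10.7]
```

View pics/v2.png

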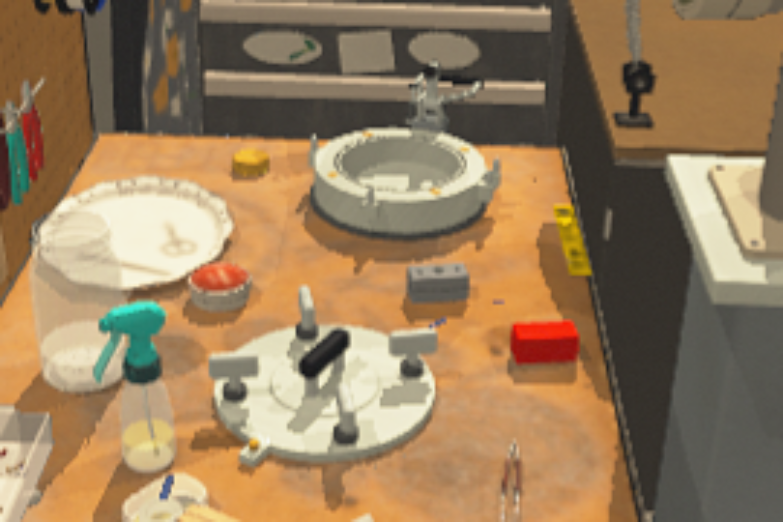

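```bash
cat > plan.py <<'E'
import sys
from h import *
from scipy.spatial.transform import Rotation as Ro
def pot(x,y,yaw=0):
    c=np.array([490.2,-9.4]); t=np.radians(-16.4); R=np.array([[np.cos(t),-np.sin(t)],[np.sin(t),np.cos(t)]])
    return c+R@[x,y]
def plan(x,y,z,a=None,s=None):
    s=s or r.get_state(); R=Ro.from_rotvec(s["tool_rot"]); p=s["tcp_pos"]
    X=R.as_matrix()[:,0]; a0=np.degrees(np.arctan2(X[1],X[0])); a=a0 if a is None else a
    G=Ro.from_euler("z",a,degrees=True)*Ro.from_euler("x",180,degrees=True)
    print("t%.1f"%s["t"],"at",p.round(1),"a%.1f"%a0,"grip%.1f"%s["grip_width"],"F",np.round(s["contact_force"],1),"j6 %.2f"%s["joint_pos"][5],
      "\n  shift",R.inv().apply(np.array([x,y,z])-p).round(1),"turn",np.degrees((R.inv()*G).as_rotvec()).round(1))
if __name__=="__main__":
    v=[float(t) for t in sys.argv[1:] if t!="pot"]
    if "pot" in sys.argv:
        v[:2]=pot(*v[:2])
        if len(v)>3: v[3]-=16.4
    plan(*v)
E
python3 -m handwheel '[[0,[-18,-37,0],[0,0,0]],[0,[-18,-37,0],[0,0,0]],[0,[-18,-37,0],[0,0,0]],[0,[-18,-37,0],[0,0,0]],[0,[-18,-37,0],[0,0,0]]]'
python3 -m handwheel '[[0,[-18,-37,0],[0,0,0]],[0,[-18,-37,0],[0,0,0]],[0,[-18,-37,0],[0,0,0]],[0,[-18,-37,0],[0,0,0]],[0,[-18,-37,0],[0,0,0]]]'
python3 plan.py 445 207 200 -79.3
```

```text
t: 1.72
tcp_pos: [303.9, -449.4, 230.2]
tool_rot: [2.467, -1.94, -0.001]
contact_force: [0.3, -0.1, -0.1]
grip_width: 85.5
t: 2.13
tcp_pos: [463.7, -315.0, 230.8]
tool_rot: [2.466, -1.941, 0.004]
contact_force: [-0.3, -0.6, 0.8]
grip_width: 85.4
t2.1 at [ 463.7 -315.   230.8] a-76.4 grip85.4 F [-0.3 -0.6  0.8] j6 0.65 
  shift [-511.9 -104.4   28.6] turn [ 0.1 -0.2  2.9]
```

```bash

python3 -m handwheel '[[0,[-40,-8,0],[0,0,0]],[0,[-40,-8,0],[0,0,0]],[0,[-40,-8,0],[0,0,0]],[0,[-40,-8,0],[0,0,0]],[0,[-40,-8,0],[0,0,0]]]' >/dev/null
python3 -m handwheel '[[0,[-40,-8,0],[0,0,0]],[0,[-40,-8,0],[0,0,0]],[0,[-40,-8,0],[0,0,0]],[0,[-40,-8,0],[0,0,0]],[0,[-40,-8,0],[0,0,0]]]' >/dev/null
python3 -m handwheel '[[0,[-40,-8,5],[0,0,1.5]],[0,[-40,-8,5],[0,0,1.5]],[0,[-10,-3,5],[0,0,0]],[0,[0,0,0],[0,0,0]]]'
cat > w.py <<'E'
import sys
from plan import *
p,z,c=shot("wrist",sys.argv[1] if len(sys.argv)>1 else None); W=cloud(c,z); X,Y,Z=[W[...,i] for i in range(3)]
def rects(lab,zl,zh,c0=None,rad=1e9,amin=60):
    m=(Z>zl)&(Z<zh)
    if c0 is not None: m&=np.hypot(X-c0[0],Y-c0[1])<rad
    n,L,st,_=cv2.connectedComponentsWithStats(m.astype(np.uint8))
    for i in range(1,n):
        if st[i,4]<amin: continue
        Q=W[L==i]; print(lab,st[i,4],Q.mean(0).round(1),"rect",np.round(np.hstack(cv2.minAreaRect(Q[:,:2].astype(np.float32))),1), "rgb",p[L==i].mean(0).round(0))
E
cat > w1.py <<'E'
import sys; sys.argv=["w","w1.png"]
from w import *
rects("mould",22,40); plan(445,207,100,-79.3)
E
python3 w1.py
```

```text
t: 3.3
tcp_pos: [445.7, 202.7, 213.6]
tool_rot: [-2.418, 1.997, -0.002]
contact_force: [-0.4, 0.2, -0.3]
grip_width: 85.1
mould 67 [522.5 446.9  35.5] rect [519.7 451.3   8.9  23.5  36.7] rgb [124. 120. 108.]
mould 307 [550.1  65.3  31.6] rect [554.6  59.4   8.2  76.1  45.5] rgb [102.  99.  87.]
mould 146 [467.8 357.6  34.8] rect [467.  358.7  43.4   5.4  13.1] rgb [147. 143. 127.]
mould 1693 [482.1 -57.8  31.2] rect [482.2 -36.9  86.7 140.6  80.4] rgb [97. 94. 82.]
mould 503 [473.4  87.   31.7] rect [467.3  83.1 120.4  14.3  17.8] rgb [97. 93. 81.]
mould 1430 [443.7 209.6  29.8] rect [442.4 209.6  59.8  30.   11.2] rgb [131. 122. 113.]
mould 990 [348.5 312.9  29.5] rect [342.5 312.6  58.3  30.3   8.8] rgb [185.  46.  44.]
mould 68 [390.8  43.1  33.8] rect [390.9  43.    2.6  16.8  73.2] rgb [101.  96.  83.]
mould 66 [379.7  12.3  34.7] rect [379.3  12.2   2.3  14.5  74.6] rgb [99. 93. 81.]
t3.4 at [445.9 201.9 214.1] a-79.1 grip85.2 F [-0.3  0.3 -0.8] j6 1.70 
  shift [ -4.9   0.5 114.1] turn [-0.3  0.1  0.2]
```

```bash

python3 -m handwheel '[[0,[-7,2,40],[0,0,0]],[0,[0,0,40],[0,0,0]],[0,[0,0,40],[0,0,0]],[0,[0,0,40],[0,0,0]],[0,[0,0,20],[0,0,0]]]' >/dev/null; python3 plan.py 444 209 2 -79
```

```text
t3.8 at [453.4 207.1  39.6] a-79.2 grip85.1 F [-0.4  0.3 -0.1] j6 1.71 
  shift [-3.5  9.9 37.3] turn [-1.5  0.2 -0.2]
```

```bash

python3 -m handwheel '[[0,[-3.5,10,0],[-1.5,0,0]],[0,[0,0,15],[0,0,0]],[0,[0,0,0],[0,0,0]]]' >/dev/null; python3 plan.py 444 209 2 -79
python3 -m handwheel '[[0,[0,0,12],[0,0,0]],[0,[0,0,10],[0,0,0]],[0,[0,0,0],[0,0,0]]]' >/dev/null; python3 plan.py 444 209 2 -79
```

```text
t4.0 at [438.2 203.3  20. ] a-79.4 grip85.4 F [-0.5  0.2 -1.6] j6 1.71 
  shift [-4.5 -7.  17.9] turn [ 0.8  0.  -0.4]
t4.3 at [441.1 202.8   1.5] a-79.6 grip85.3 F [0.2 0.9 0.3] j6 1.71 
  shift [-5.6 -3.9 -0.6] turn [ 0.5  0.1 -0.6]
```

```bash

python3 -m handwheel '[[0,[-5,-3,0],[0,0,0]],[0.5,[0,0,0],[0,0,0]],[1,[0,0,0],[0,0,0]],[1,[0,0,0],[0,0,0]],[1,[0,0,0],[0,0,0]]]' >/dev/null; 
python3 -m handwheel '[[1,[0,0,0],[0,0,0]],[1,[0,0,0],[0,0,0]]]' >/dev/null;python3 plan.py 444 209 2 -79
python3 -m handwheel '[[1,[0,0,-30],[0,0,0]],[1,[0,0,-40],[0,0,0]],[1,[0,0,-30],[0,0,0]]]' >/dev/null; python3 plan.py pot 0 0 110 -62.5
```

```text
t4.8 at [447.  210.3   6. ] a-79.5 grip28.9 F [ 0.2 -0.2 -0.1] j6 1.72 
  shift [0.7 3.2 4. ] turn [ 0.1  0.1 -0.5]
t5.1 at [440.  207.6  99.8] a-79.5 grip29.1 F [ 1.7  1.1 -1. ] j6 1.72 
  shift [222.5  -9.7 -10.3] turn [ 1.2 -0.  -0.6]
```

```bash

python3 -m handwheel '[[1,[38,-1,-3],[1,0,0]],[1,[38,-1,-3],[0,0,0]],[1,[38,-2,-3],[0,0,0]],[1,[38,-2,-3],[0,0,0]],[1,[38,-2,0],[0,0,0]]]' >/dev/null; 
python3 -m handwheel '[[1,[30,-2,0],[0,0,0]],[1,[0,0,0],[0,0,0]]]' >/dev/null; python3 plan.py pot 0 0 110 -62.5
```

```text
t5.7 at [497.1 -11.7 123.4] a-79.0 grip29.1 F [ 0.4  0.3 -0.7] j6 1.25 
  shift [-3.6  6.6 13.3] turn [-0.9 -0.1 -0.1]
```

```bash

python3 -m handwheel '[[1,[-3,6,10],[-0.5,0,0]],[1,[0,0,30],[0,0,0]],[1,[0,0,30],[0,0,0]],[1,[0,0,15],[0,0,0]],[1,[0,0,0],[0,0,0]]]' >/dev/null;  python3 plan.py pot 0 0 22 -62.5
```

```text
t6.1 at [489.8  -9.2  34.4] a-79.2 grip29.0 F [-0.7 -0.  -0.8] j6 1.26 
  shift [ 0.2 -0.3 12.4] turn [-0.4 -0.1 -0.3]
```

```bash

python3 -m handwheel '[[1,[0,0,9],[0,0,0]],[1,[0,0,4],[0,0,0]],[1,[0,0,1],[0,0,0]],[1,[0,0,0],[0,0,0]]]' >/dev/null;  python3 plan.py pot 0 0 22 -62.5
python3 -m handwheel '[[0.4,[0,0,0],[0,0,0]],[0.4,[0,0,0],[0,0,0]],[0.4,[0,0,0],[0,0,0]],[0.4,[0,0,0],[0,0,0]]]' >/dev/null;  python3 plan.py pot 0 0 22 -62.5
python3 -m handwheel '[[0.4,[0,0,-30],[0,0,0]],[0.4,[0,0,-40],[0,0,0]],[0.4,[0,0,-40],[0,0,0]],[0.2,[0,0,-40],[0,0,0]],[0,[0,0,-40],[0,0,0]]]' >/dev/null;
cat > w2.py <<'E'
import sys; sys.argv=["w","w2.png"]
from w import *
rects("mould",35,56,pot(0,0),66); plan(547,384,200,-28)
rects("rim",46,50,pot(0,0),110)
E
python3 w2.py
```

```text
t6.4 at [488.7  -6.9  20.1] a-79.0 grip28.9 F [-0.   0.4 -0.3] j6 1.26 
  shift [ 2.7 -1.  -1.9] turn [-0.3 -0.1 -0.1]
t6.8 at [491.1  -6.2  22.9] a-78.9 grip50.8 F [ 0.5 -0.7  0.6] j6 1.26 
  shift [3.  1.6 0.9] turn [-0.6 -0.2 -0. ]
mould 1586 [486.6  -6.7  43.9] rect [485.3  -6.7  59.   29.3  12. ] rgb [127. 120. 111.]
t7.2 at [485.5  -5.4 218.4] a-78.9 grip80.3 F [ 2.2 -0.8  8.1] j6 1.26 
  shift [-370.3 -135.2   18.8] turn [ -0.1  -0.  -50.9]
rim 14525 [497.   -6.2  48.1] rect [486.9  -8.1 198.4 197.2  16.9] rgb [187. 179. 154.]
rim 69 [ 458.7 -107.7   48.3] rect [ 458.5 -107.6    2.    38.6   72.8] rgb [79. 75. 68.]
```

View pics/w2.png

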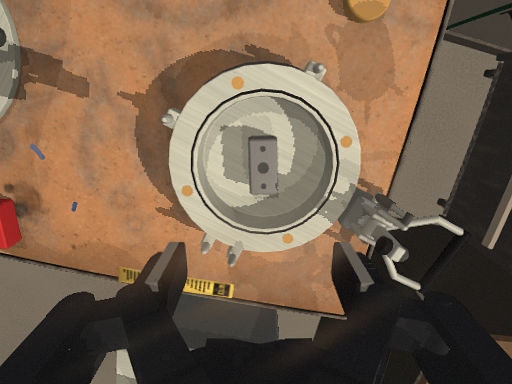

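```bash

python3 -m handwheel '[[0.3,[-38,-14,0],[0,0,0]],[0.3,[-38,-14,0],[0,0,0]],[0.3,[-38,-14,0],[0,0,0]],[0.3,[-38,-14,0],[0,0,0]],[0.3,[-38,-14,0],[0,0,0]]]' >/dev/null; 
python3 -m handwheel '[[0.3,[-38,-14,0],[0,0,0]],[0.3,[-38,-14,0],[0,0,0]],[0.3,[-38,-14,0],[0,0,0]],[0.3,[-38,-14,0],[0,0,0]],[0.3,[-20,-8,0],[0,0,-7]]]' >/dev/null; 
python3 -m handwheel '[[0.3,[0,0,0],[0,0,-7]],[0.3,[0,0,0],[0,0,-7]],[0.3,[0,0,0],[0,0,-7]],[0.3,[0,0,0],[0,0,-7]],[0.3,[0,0,0],[0,0,-7]]]' >/dev/null; 
python3 -m handwheel '[[0.3,[0,0,0],[0,0,-7]],[0.3,[0,0,0],[0,0,-2]],[0.3,[0,0,0],[0,0,0]]]' >/dev/null; 
cat > w3.py <<'E'
import sys; sys.argv=["w","w3.png"]
from w import *
rects("handle/wings",42,60,[547,384],110); plan(547,384,120,-28)
E
python3 w3.py
```

```text
handle/wings 498 [521.9 464.7  52.4] rect [520.9 464.3  11.9  43.6  13.3] rgb [159. 155. 139.]
handle/wings 483 [622.4 410.4  52.4] rect [622.7 409.5  44.   11.6   7.9] rgb [158. 153. 138.]
handle/wings 844 [544.8 387.9  52.2] rect [544.2 386.7  63.1  16.   61.5] rgb [38. 36. 34.]
handle/wings 347 [469.5 364.6  52. ] rect [467.4 362.7  40.8  11.4  14.1] rgb [151. 145. 129.]
handle/wings 373 [567.7 310.3  52.3] rect [567.3 308.5  11.2  43.6  12.5] rgb [167. 160. 142.]
t8.8 at [555.2 391.5 223.9] a-27.3 grip59.9 F [-0.8 -0.  -0.3] j6 1.02 
  shift [ -5.8  11.7 103.7] turn [-0.7 -1.1  0.7]
```

```bash

python3 -m handwheel '[[0.3,[-5,12,30],[-0.5,-1,0.5]],[0.3,[0,0,35],[0,0,0]],[0.3,[0,0,35],[0,0,0]],[0.3,[0,0,20],[0,0,0]],[0.3,[0,0,0],[0,0,0]]]' >/dev/null;python3 plan.py 545.8 385.5 23 -28
```

```text
t9.2 at [548.9 384.9 103.7] a-28.4 grip59.8 F [-1.4 -0.9 -1.7] j6 1.03 
  shift [-3.4  1.9 80.7] turn [-0.7 -0.3 -0.4]
```

```bash

python3 -m handwheel '[[0.3,[-3,2,25],[-0.5,0,0]],[0.3,[0,0,25],[0,0,0]],[0.3,[0,0,20],[0,0,0]],[0.3,[0,0,8],[0,0,0]],[0.3,[0,0,0],[0,0,0]]]' >/dev/null;python3 plan.py 545.8 385.5 23 -28
```

```text
t9.6 at [548.1 386.   28.1] a-28.9 grip59.5 F [-0.1  0.9 -0.3] j6 1.04 
  shift [-1.8  1.6  5. ] turn [-0.4 -0.4 -0.9]
```

```bash

python3 -m handwheel '[[0.3,[-2,1.5,4.5],[-0.4,-0.4,-0.9]],[0.3,[0,0,0],[0,0,0]],[0.6,[0,0,0],[0,0,0]],[0.8,[0,0,0],[0,0,0]],[1,[0,0,0],[0,0,0]]]' >/dev/null;python3 plan.py 545.8 385.5 23 -28
python3 -m handwheel '[[1,[0,0,0],[0,0,0]],[1,[0,0,0],[0,0,0]],[1,[0,0,0],[0,0,0]]]' >/dev/null;python3 plan.py 545.8 385.5 23 -28
```

```text
t10.0 at [549.3 387.9  30.7] a-28.0 grip24.5 F [-0.  -1.  -0.6] j6 1.03 
  shift [-2.   3.8  7.7] turn [-0.4 -0.2  0. ]
t10.3 at [549.5 388.1  31.7] a-28.0 grip14.7 F [ 0.6  0.3 -5. ] j6 1.03 
  shift [-2.1  4.1  8.7] turn [-0.4 -0.3  0. ]
```

```bash

python3 -m handwheel '[[0.5,[0,0,0],[0,0,0]],[0.5,[-2,4,4],[-0.4,-0.2,0]],[0.5,[0,0,6],[0,0,0]],[0.7,[0,0,2],[0,0,0]],[0.9,[0,0,1],[0,0,0]]]' >/dev/null;python3 plan.py 545.8 385.5 23 -28
python3 -m handwheel '[[1,[0,0,1],[0,0,0]],[1,[0,0,1],[0,0,0]],[1,[0,0,1],[0,0,0]],[1,[0,0,0],[0,0,0]]]' >/dev/null;python3 plan.py 545.8 385.5 23 -28
```

```text
t10.7 at [546.3 385.6  18.6] a-28.0 grip19.5 F [-0.8  0.5  0.5] j6 1.03 
  shift [-0.4  0.3 -4.4] turn [-0.1 -0.1  0. ]
t11.0 at [546.8 385.5  18.5] a-28.0 grip15.3 F [ 0.9  0.4 -4.4] j6 1.03 
  shift [-0.9  0.5 -4.5] turn [-0.1 -0.1  0. ]
```

```bash

python3 -m handwheel '[[1,[0,0,-15],[0,0,0]],[1,[0,0,-25],[0,0,0]],[1,[0,0,-25],[0,0,0]],[1,[0,0,-25],[0,0,0]],[1,[0,0,-25],[0,0,0]]]' >/dev/null;python3 plan.py pot 0 0 145 90
python3 -m handwheel '[[1,[0,0,-15],[0,0,0]],[1,[0,0,-5],[0,0,-6]],[1,[0,0,0],[0,0,-6]],[1,[0,0,0],[0,0,-6]],[1,[0,0,0],[0,0,-6]]]' >/dev/null;python3 plan.py pot 0 0 145 90
```

```text
t11.4 at [538.8 381.  126.3] a-28.0 grip14.9 F [-0.6  0.5 -4.9] j6 1.03 
  shift [140.2 367.8 -13. ] turn [   0.3    1.4 -101.6]
t11.9 at [541.5 382.8 159. ] a-3.2 grip15.4 F [ 0.7 -0.5 -4.2] j6 0.60 
  shift [-28.9 394.4  17.2] turn [  0.    0.7 -76.8]
```

```bash

python3 -m handwheel '[[1,[-2.5,20,0],[0,0,0]],[1,[-2.5,32,0],[0,0,0]],[1,[-2.5,32,0],[0,0,0]],[1,[-2.5,32,0],[0,0,0]],[1,[-2.5,32,0],[0,0,0]]]' >/dev/null
python3 -m handwheel '[[1,[-2.5,32,0],[0,0,0]],[1,[-2.5,32,0],[0,0,0]],[1,[-2.5,32,0],[0,0,0]],[1,[-2.5,32,0],[0,0,0]],[1,[-2.5,32,0],[0,0,0]]]' >/dev/null;python3 plan.py pot 0 0 145 90
python3 -m handwheel '[[1,[-2,32,0],[0,0,0]],[1,[-2,32,0],[0,0,0]],[1,[0,25,0],[0,0,-6]],[1,[0,0,0],[0,0,-6.5]],[1,[0,0,0],[0,0,-6.5]]]' >/dev/null;python3 plan.py pot 0 0 145 90
python3 -m handwheel '[[1,[0,0,0],[0,0,-6.5]],[1,[0,0,0],[0,0,-6.5]],[1,[0,0,0],[0,0,-6.5]],[1,[0,0,0],[0,0,-6.5]],[1,[0,0,0],[0,0,-6.5]]]' >/dev/null;python3 plan.py pot 0 0 145 90
```

```text
t12.7 at [495.5  70.4 162.8] a-2.1 grip15.5 F [ 0.8 -0.8 -5.5] j6 0.08 
  shift [-2.1 79.9 18.3] turn [ -0.2   0.8 -75.7]
t13.1 at [484.  -29.1 165.3] a17.0 grip15.5 F [ 0.2 -0.4 -5.9] j6 -0.45 
  shift [ 12.  -17.1  20. ] turn [ -0.3   0.9 -56.6]
t13.5 at [481.6 -31.  166.8] a50.9 grip15.3 F [-0.   1.1 -4.6] j6 -1.05 
  shift [22.5 -6.8 21.5] turn [ -0.6   0.8 -22.7]
```

```bash

python3 -m handwheel '[[1,[8,-3,0],[0,0,-6.5]],[1,[7,-1,0],[0,0,-6.5]],[1,[7,0,0],[0,0,-6.5]],[1,[0,0,0],[0,0.5,-3]],[1,[0,0,0],[0,0,0]]]' >/dev/null;python3 plan.py pot 0 0 110 90
python3 -m handwheel '[[1,[0,0,15],[0,0,0]],[1,[0,0,15],[0,0,0]],[1,[0,0,1],[0,0,0]]]' >/dev/null
cat > lidm.py <<'E'
import sys
from plan import *
from m import circ
def lidm(fn=None,show=True):
    s=r.get_state(); p,z,c=shot("top",fn); W=cloud(c,z); X,Y,Z=[W[...,i] for i in range(3)]
    R=np.hypot(X-490,Y+9)
    for lab,rl,rh,zl,zh in (("any",0,160,45,200),):
        m=(R<rh)&(Z>50)
        for z0 in np.arange(50,200,10): print(int(z0),((R<rh)&(Z>z0)&(Z<=z0+10)).sum(),end="; ")
        print()
    return p,z,c,W
p,z,c,W=lidm(sys.argv[1])
cv2.imwrite("pics/z"+sys.argv[1],cv2.resize(p[120:290,230:400,::-1],None,fx=3.5,fy=3.5,interpolation=cv2.INTER_CUBIC))
np.save("W.npy",W); plan(*pot(0,0),110,73.6)
E
python3 lidm.py hov.png
```

```text
t13.9 at [488.5  -9.2 167.8] a74.9 grip15.3 F [-0.3  0.2 -5.3] j6 -1.43 
  shift [ 0.4  2.6 57.7] turn [-0.9  0.2  1.3]
50 35; 60 25; 70 80; 80 41; 90 11; 100 0; 110 20; 120 1192; 130 504; 140 18; 150 20; 160 58; 170 169; 180 3; 190 8; 
t14.2 at [488.7  -9.3 139.1] a74.6 grip15.3 F [ 0.   0.6 -4.7] j6 -1.43 
  shift [ 0.4  1.8 29.1] turn [-0.7  0.2  1. ]
```

View pics/zhov.png

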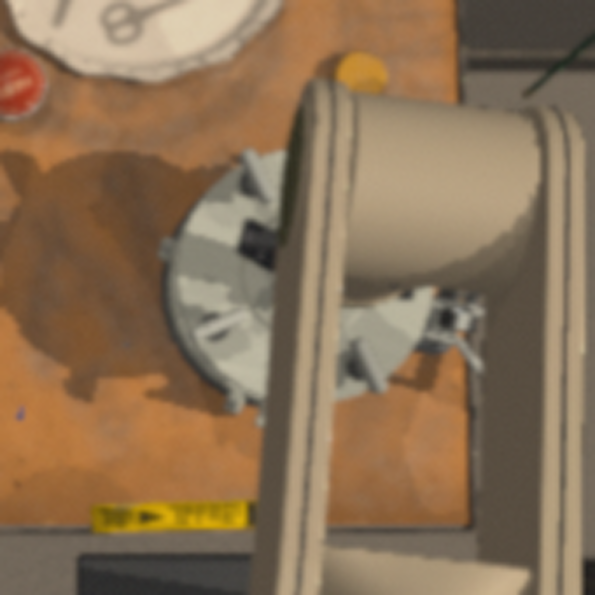

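```bash
cat > lidfit.py <<'E'
from plan import *
W=np.load("W.npy"); X,Y,Z=[W[...,i] for i in range(3)]
m=(np.hypot(X-490,Y+9)<115)&(Z>150)&(Z<185)
n,L,st,_=cv2.connectedComponentsWithStats(m.astype(np.uint8))
for i in range(1,n):
    if st[i,4]>8: Q=W[L==i]; print(st[i,4],Q.mean(0).round(1),np.round(np.hstack(cv2.minAreaRect(Q[:,:2].astype(np.float32))),1),"zmax",Q[:,2].max().round(0))
m=(np.hypot(X-490,Y+9)<125)&(Z>115)&(Z<138); n,L,st,_=cv2.connectedComponentsWithStats(m.astype(np.uint8))
for i in range(1,n):
    if st[i,4]>50: Q=W[L==i]; A=np.c_[Q[:,:2]-[490,-9],np.ones(len(Q))]; q=np.linalg.lstsq(A,Q[:,2],rcond=None)[0]; print("plane",st[i,4],q.round(4))
B=(np.nan_to_num(m)).astype(np.uint8); k=max(cv2.findContours(B,0,cv2.CHAIN_APPROX_NONE)[0],key=len).reshape(-1,2); P=W[k[:,1],k[:,0]]
P=P[np.hypot(P[:,0]-490,P[:,1]+9)>90]; P=P[(P[:,1]>0)]; 
from m import least_squares
f=lambda q:np.hypot(P[:,0]-q[0],P[:,1]-q[1])-99; print("circ",len(P),least_squares(f,[490,-9],loss="soft_l1").x.round(1))
F=P[np.hypot(P[:,0]-490,P[:,1]+9)>106]; print("lug?",F.round(0).tolist())
print([pot(58*i,58*j).round(1).tolist() for i,j in ((1,1),(-1,1),(-1,-1),(1,-1))])
E
python3 lidfit.py
```

```text
87 [560.   30.9 168. ] [560.8  30.3  43.8  10.4  25.6] zmax 175.0
71 [448.8  62.  171.7] [449.2  61.1  10.8  43.3  23.4] zmax 177.0
89 [418.1 -49.8 170.5] [418.1 -51.2  43.5  10.9  26.2] zmax 176.0
plane 1196 [-1.190000e-02 -2.140000e-02  1.298569e+02]
plane 439 [-7.300000e-03  1.050000e-02  1.296974e+02]
circ 108 [488.3 -11.3]
lug? [[387.0, 26.0, 128.0], [385.0, 26.0, 129.0], [382.0, 26.0, 129.0], [379.0, 26.0, 131.0], [377.0, 29.0, 129.0], [374.0, 26.0, 128.0], [377.0, 26.0, 128.0], [379.0, 24.0, 134.0], [382.0, 24.0, 129.0], [385.0, 24.0, 131.0], [387.0, 24.0, 131.0]]
[[562.2, 29.9], [450.9, 62.6], [418.2, -48.7], [529.5, -81.4]]
```

```bash

python3 -m handwheel '[[1,[1,0.5,10],[-0.7,0.2,1.2]],[1,[0,0,20],[0,0,0]],[1,[0,0,12],[0,0,0]],[1,[0,0,1],[0,0,0]]]' >/dev/null;python3 plan.py 489.4 -8.3 66.5 73.4
```

```text
t14.6 at [491.3  -9.   99.3] a73.0 grip15.5 F [-0.8  0.  -4.7] j6 -1.40 
  shift [ 0.1 -2.2 32.8] turn [ 0.3 -0.1 -0.4]
```

```bash

python3 -m handwheel '[[1,[0,-2,6],[0.3,0,-0.4]],[1,[0,0,5],[0,0,0]],[1,[0,0,1],[0,0,0]]]' >/dev/null;python3 plan.py 489.4 -8.3 66.5 73.4
```

```text
t14.8 at [490.   -8.6  88.3] a73.4 grip15.5 F [ 0.4 -0.3 -5.3] j6 -1.40 
  shift [ 0.1 -0.7 21.8] turn [ 0.  -0.1  0. ]
```

```bash

python3 -m handwheel '[[1,[0,-0.7,6],[0,0,0]],[1,[0,0,4],[0,0,0]],[1,[0,0,1],[0,0,0]]]' >/dev/null;python3 plan.py 489.4 -8.3 66.5 73.4
python3 -m handwheel '[[1,[0,0,4],[0,0,0]],[1,[0,0,3],[0,0,0]],[1,[0,0,1],[0,0,0]]]' >/dev/null;python3 plan.py 489.4 -8.3 66.5 73.4
```

```text
t15.1 at [490.4  -8.5  77.8] a73.4 grip14.8 F [ 0.1  0.1 -5.6] j6 -1.40 
  shift [-0.1 -1.  11.3] turn [ 0.1 -0.1  0. ]
t15.3 at [490.7  -8.5  69.3] a73.4 grip15.3 F [-0.2 -0.7 -4.3] j6 -1.40 
  shift [-0.2 -1.3  2.8] turn [ 0.2 -0.1  0. ]
```

```bash

python3 -m handwheel '[[1,[0,-1,2],[-0.1,0,0]],[1,[0,0,1.5],[0,0,0]],[1,[0,0,1.5],[0,0,0]]]' >/dev/null;python3 plan.py 489.4 -8.3 66.5 73.4
python3 -m handwheel '[[1,[0,0,1],[0,0,0]],[1,[0,0,1],[0,0,0]],[1,[0,0,1],[0,0,0]]]' >/dev/null;python3 plan.py 489.4 -8.3 66.5 73.4
```

```text
t15.6 at [489.8  -8.3  66.4] a73.4 grip15.5 F [-12.6   0.8  20.7] j6 -1.40 
  shift [-0.2 -0.4 -0.1] turn [ 0.2 -0.1  0. ]
t15.8 at [489.9  -8.2  66.4] a73.4 grip15.4 F [-6.4  0.6  6.1] j6 -1.40 
  shift [-0.2 -0.4 -0.1] turn [ 0.2 -0.   0. ]
```

```bash

python3 -m handwheel '[[0.6,[0,0,0],[0,0,0]],[0.5,[0,0,0],[0,0,0]],[0.5,[0,0,0],[0,0,0]],[0.5,[0,0,-15],[0,0,0]],[0.5,[0,0,-40],[0,0,0]]]' >/dev/null
python3 -m handwheel '[[0.5,[0,0,-40],[0,0,0]],[0.5,[0,0,-40],[0,0,0]],[0.5,[0,0,-40],[0,0,0]],[0.5,[0,0,0],[0,0,0]]]' >/dev/null
cat > w4.py <<'E'
import sys
n=sys.argv[1]
from w import *
rects("wing/handle",92,106,pot(0,0),115)
A=W[(abs(Z-58)<5)&(np.hypot(X-490,Y+9)<97)]; q=np.linalg.lstsq(np.c_[A[:,:2]-[490,-9],np.ones(len(A))],A[:,2],rcond=None)[0]; print("lid top plane",q.round(4))
rects("posts",61,70,pot(0,0),125,8)
plan(*pot(0,-220),160,73.6)
E
python3 w4.py w4.png
```

```text
wing/handle 570 [414.8 -46.6 100.7] rect [415.3 -47.5  43.9  11.8  24.9] rgb [169. 163. 147.]
wing/handle 564 [448.   63.2 100.5] rect [448.9  63.5  11.5  43.4  21.8] rgb [183. 177. 159.]
wing/handle 982 [485.5  -8.3 100.3] rect [486.9  -8.9  15.5  63.9  73.7] rgb [42. 40. 38.]
wing/handle 417 [556.8  29.9 100.5] rect [559.1  30.1  43.6  11.2  24.2] rgb [169. 162. 144.]
wing/handle 418 [524.6 -79.1 100.4] rect [526.1 -80.1  11.3  42.5  27. ] rgb [174. 167. 148.]
lid top plane [-5.00000e-04 -6.00000e-04  5.86819e+01]
posts 34 [376.    6.8  63. ] rect [375.7   6.8   6.1   6.   70.6] rgb [158. 153. 137.]
posts 65 [382.3  22.6  64.8] rect [382.2  22.6   7.1   8.8  73.4] rgb [207. 156.  93.]
posts 36 [385.2  37.7  63. ] rect [384.9  37.7   5.1   5.9  74.1] rgb [167. 162. 146.]
posts 118 [413.4 -40.8  67.7] rect [413.5 -40.6  20.2   7.9  20.9] rgb [58. 56. 51.]
posts 115 [442.8  60.5  67.6] rect [442.7  60.5   7.8  20.   22.8] rgb [76. 74. 68.]
posts 14 [447.2  -2.7  61.6] rect [447.2  -2.9   7.8   3.4  34.2] rgb [184. 178. 156.]
posts 8 [448.7  13.5  61.5] rect [448.7  13.4   4.3   2.1  7
[... 3360 characters left out ...]
 rect [526.9  10.7   8.4   2.4  89. ] rgb [188. 181. 158.]
posts 10 [516.  -43.2  61.5] rect [515.3 -42.9   4.2   5.6  84.6] rgb [207. 200. 174.]
posts 19 [530.5  -6.   61.5] rect [530.6  -5.6   7.4   6.6  23.4] rgb [195. 188. 164.]
posts 14 [525.1 -31.2  61.5] rect [525.1 -31.1   8.8   3.7  17.9] rgb [146. 142. 123.]
posts 92 [519.7 -81.9  67.2] rect [519.8 -82.5   7.7  19.   24.4] rgb [73. 70. 63.]
posts 88 [555.4  35.8  67.2] rect [556.5  36.6  20.1   7.2  24.5] rgb [76. 72. 64.]
posts 17 [588.9 -38.8  63. ] rect [589.1 -38.7   4.9   3.9  73.2] rgb [164. 157. 139.]
t16.6 at [487.8  -8.  245.7] a73.4 grip42.5 F [ 0.6 -0.1 -0.5] j6 -1.40 
  shift [-220.7    3.2   85.6] turn [ 0.1 -0.  -0.2]
```

View pics/w4.png

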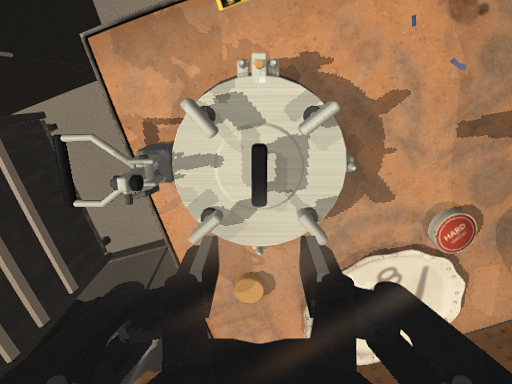

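```bash

python3 -m handwheel '[[0.4,[-38,0.6,0],[0,0,0]],[0.4,[-38,0.6,0],[0,0,0]],[0.4,[-38,0.6,0],[0,0,0]],[0.4,[-38,0.6,0],[0,0,0]],[0.4,[-38,0.6,0],[0,0,0]]]' >/dev/null
python3 -m handwheel '[[0.4,[-34,0,20],[0,0,0]],[0.4,[0,0,30],[0,0,0]],[0.4,[0,0,1],[0,0,0]]]' >/dev/null
cat > w5.py <<'E'
from w import *
for nm in ("clamp_grip",):
    for o in eyes.search_frame("wrist",nm)[:3]: print(nm,round(o["p"],2),world(c,o["point"]).round(1))
m=(Z>62)&(Z<90)&(p.max(2)<75)&(np.hypot(X-pot(0,-220)[0],Y-pot(0,-220)[1])<60)
Q=W[m]; print(m.sum(),Q.mean(0).round(1),cv2.minAreaRect(Q[:,:2].astype(np.float32)),"expect",pot(0,-220))
plan(*pot(0,-220),48,73.6)
E
python3 w5.py w5.png
```

```text
clamp_grip 0.92 [ 445.9 -165.2   72.8]
clamp_grip 0.49 [466.2 -45.4  61.7]
1122 [ 421.7 -218.9   74.4] ((425.19873046875, -219.39938354492188), (11.787331581115723, 83.96809387207031), 74.15223693847656) expect [ 428.08487949 -220.4490744 ]
t17.4 at [ 429.6 -231.9  197.7] a74.0 grip51.2 F [0.3 0.  0.2] j6 -1.89 
  shift [ 10.8  -7.1 149.6] turn [1.  0.1 0.4]
```

View pics/w5.png

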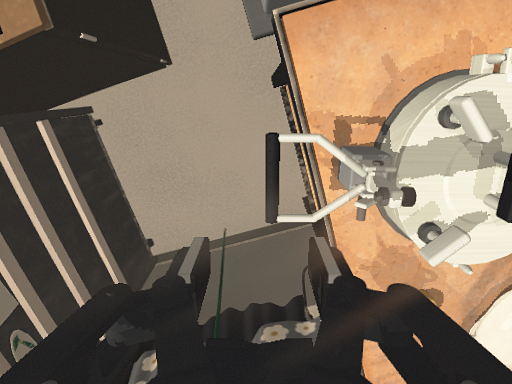

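```bash

python3 -m handwheel '[[0.4,[11,-6,0],[1,0,0.4]],[0.4,[0,0,30],[0,0,0]],[0.4,[0,0,35],[0,0,0]],[0.4,[0,0,30],[0,0,0]],[0.4,[0,0,1],[0,0,0]]]' >/dev/null;python3 plan.py pot 0 -220 48 90
```

```text
t17.8 at [ 435.4 -218.2  110.7] a73.9 grip51.3 F [-0.3  0.5 -1.4] j6 -1.86 
  shift [-3.9 -7.4 62.6] turn [0.9 0.3 0.3]
```

```bash

python3 -m handwheel '[[0.4,[-4,-7,0],[0.9,0.3,0.3]],[0.4,[0,0,25],[0,0,0]],[0.4,[0,0,20],[0,0,0]],[0.4,[0,0,15],[0,0,0]],[0.4,[0,0,1],[0,0,0]]]' >/dev/null;python3 plan.py pot 0 -220 48 90
python3 -m handwheel '[[0.6,[0,0,3],[0,0,0]],[0.8,[0,0,1],[0,0,0]],[1,[0,0,1],[0,0,0]],[1,[0,0,1],[0,0,0]],[1,[0,0,0],[0,0,0]]]' >/dev/null;python3 plan.py pot 0 -220 48 90
```

```text
t18.2 at [ 434.4 -221.2   61.4] a74.0 grip51.2 F [-0.9  0.2 -1.3] j6 -1.87 
  shift [-1.  -6.4 13.4] turn [0.5 0.1 0.4]
t18.6 at [ 438.  -222.7   63.7] a74.1 grip10.4 F [-0.5 -0.6 -6. ] j6 -1.87 
  shift [ -0.5 -10.4  15.6] turn [0.9 0.2 0.5]
```

```bash

python3 -m handwheel '[[0.5,[0,0,0],[0,0,0]],[0.5,[0,0,0],[0,0,0]],[0.5,[0,-8,8],[0.9,0.2,0.5]],[0.5,[0,-4,8],[0,0,0]],[0.5,[0,-2,3],[0,0,0]]]' >/dev/null;python3 plan.py pot 0 -220 48 90
python3 -m handwheel '[[0.6,[0,-1,3],[0,0,0]],[0.8,[0,-1,2],[0,0,0]],[1,[0,-1,2],[0,0,0]],[1,[0,0,1],[0,0,0]],[1,[0,0,0],[0,0,0]]]' >/dev/null;python3 plan.py pot 0 -220 48 90
```

```text
t19.1 at [ 426.3 -220.5   46.6] a73.5 grip42.7 F [-0.1  0.3 -0.7] j6 -1.87 
  shift [ 0.5  1.7 -1.4] turn [ 0.3  0.1 -0.1]
t19.5 at [ 422.4 -218.1   38.2] a73.5 grip11.5 F [-1.8 -2.4 -3.8] j6 -1.87 
  shift [-0.7  6.1 -9.8] turn [ 0.2 -0.  -0.1]
```

```bash

python3 -m handwheel '[[0.6,[0,0,0],[0,0,0]],[0.6,[0,4,-4],[0,0,0]],[0.6,[0,1,-3],[0,0,0]],[0.8,[0,0,0],[0,0,0]],[1,[0,0,0],[0,0,0]]]' >/dev/null;python3 plan.py pot 0 -220 48 90
python3 -m handwheel '[[1,[0,0,0],[0,0,0]],[1,[0,0,0],[0,0,0]]]' >/dev/null;python3 plan.py pot 0 -220 48 90
```

```text
t19.9 at [ 428.  -219.8   45.9] a73.5 grip11.5 F [-1.2  2.5  4.3] j6 -1.87 
  shift [-0.6  0.3 -2.1] turn [ 0.2 -0.  -0.1]
t20.1 at [ 427.9 -219.7   45.9] a73.5 grip11.2 F [-0.   0.7  1.2] j6 -1.87 
  shift [-0.7  0.3 -2.1] turn [ 0.2 -0.  -0.1]
```

```bash

python3 -m handwheel '[[1,[1.4,0,-19],[0,0,0]],[1,[5,0,-18.3],[0,0,0]],[1,[8.6,0,-17],[0,0,0]],[1,[0,0,-1],[0,0,0]]]' >/dev/null;python3 plan.py pot 0 -204.9 97.3 90
```

```text
t20.4 at [ 431.6 -207.3  100.5] a73.4 grip11.0 F [ 2.2  7.3 -6. ] j6 -1.83 
  shift [1.6 0.4 3.2] turn [ 0.2  0.2 -0.2]
```

```bash

python3 -m handwheel '[[1,[12,0,-13],[0,0,0]],[1,[14.5,0,-12.2],[0,0,0]],[1,[16.7,0,-9],[0,0,0]],[1,[1,0,0],[0,0,0]]]' >/dev/null;python3 plan.py pot 0 -162 133.4 90
python3 -m handwheel '[[1,[16,0,-5],[0,0,0]],[1,[10,0,-2],[0,0,0]],[1,[1,0,0],[0,0,0]]]' >/dev/null;python3 plan.py pot 0 -125 141 90
```

```text
t20.7 at [ 441.7 -173.   138.6] a73.2 grip10.9 F [ 0.3  3.7 -5.9] j6 -1.74 
  shift [8.8 0.2 5. ] turn [ 0.3  1.3 -0.4]
t21.0 at [ 449.  -149.6  148.1] a73.2 grip11.0 F [-2.6  2.3 -0.6] j6 -1.68 
  shift [21.4 -0.2  6.5] turn [ 0.4  1.7 -0.4]
```

```bash

python3 -m handwheel '[[1,[8,0,3],[0,1,0]],[1,[10,0,2],[0,0.7,0]],[1,[6,0,1],[0,0,0]],[1,[2,0,0],[0,0,0]]]' >/dev/null;python3 plan.py pot 0 -125 141 90
```

```text
t21.3 at [ 455.2 -127.7  149.3] a73.3 grip10.9 F [  0.1 -11.7  -6.2] j6 -1.65 
  shift [-1.5  0.1  8.3] turn [ 0.4  0.5 -0.3]
```

```bash

python3 -m handwheel '[[1,[3,0,0],[0,0,0]],[1,[2,0,0],[0,0,0]]]' >/dev/null;python3 plan.py pot 0 -125 141 90
python3 -m handwheel '[[0.7,[0,0,0],[0,0,0]],[0.5,[0,0,0],[0,0,0]],[0.5,[0,0,0],[0,0,0]],[0.5,[0,0,-30],[0,0,0]],[0.5,[0,0,-40],[0,0,0]]]' >/dev/null;python3 plan.py pot 0 -125 141 90
cat > clampm.py <<'E'
from plan import *
p,z,c=shot("side"); W=cloud(c,z); t=np.radians(16.4); d=W[...,:2]-[490.2,-9.4]
x=d[...,0]*np.cos(t)-d[...,1]*np.sin(t); y=d[...,0]*np.sin(t)+d[...,1]*np.cos(t)
m=(abs(x)<50)&(y<-70)&(y>-250)&(p.max(2)<70)&(W[...,2]>60)&(W[...,2]<185)
print(m.sum(),"bar pot-frame median",np.median(x[m]).round(1),np.median(y[m]).round(1),np.median(W[...,2][m]).round(1), "side z pct",np.percentile(W[...,2][m],[10,90]).round(0))
E
python3 clampm.py
```

```text
t21.5 at [ 455.2 -127.9  149.3] a73.2 grip10.8 F [-5.6 -9.6  2.2] j6 -1.64 
  shift [-1.3  0.   8.3] turn [ 0.4  1.1 -0.4]
t21.9 at [ 449.7 -125.   210. ] a73.2 grip42.8 F [ 0.7 -0.3  0.4] j6 -1.64 
  shift [-1.5  6.9 68.9] turn [-0.6  1.  -0.4]
77 bar pot-frame median 1.5 -119.3 168.5 side z pct [162. 172.]
```

```bash

python3 -m handwheel '[[0.6,[36,12.6,0],[0,0,0]],[0.6,[36,12.6,0],[0,0,0]],[0.6,[36,12.6,0],[0,0,0]],[0.6,[36,12.6,0],[0,0,0]],[0.6,[30,8,0],[0,1,-6]]]' >/dev/null
python3 -m handwheel '[[0.6,[0,0,10],[0,0,-7]],[0.6,[0,0,20],[0,0,-7]],[0.6,[0,0,20],[0,0,-7]],[0.6,[0,0,20],[0,0,-7]],[0.6,[0,0,10],[0,0,-6]]]' >/dev/null
python3 -m handwheel '[[0.6,[0,0,0],[0,0,0]]]' >/dev/null
python3 plan.py pot 58 58 73 131.4
```

```text
t22.9 at [573.2  33.4 140.9] a114.1 grip34.0 F [-0.9 -1.6 -0.1] j6 -2.03 
  shift [  1.7 -12.9  67.7] turn [ 1.2  0.4 -0.9]
```

```bash

python3 -m handwheel '[[0.6,[2,-12,10],[1,0.4,0]],[0.6,[0,0,20],[0,0,0]],[0.6,[0,0,10],[0,0,0]],[0.6,[0,0,1],[0,0,0]]]' >/dev/null
python3 plan.py pot 58 58 73 131.4
```

```text
t23.2 at [562.7  31.1 100. ] a113.4 grip33.9 F [-0.6 -0.  -0.6] j6 -2.02 
  shift [-1. -1. 27.] turn [ 0.3 -0.1 -1.6]
```

Descend, grip.

```bash

python3 -m handwheel '[[0.6,[-1,-1,12],[0.3,0,-1.6]],[0.6,[0,0,8],[0,0,0]],[0.6,[0,0,2],[0,0,0]],[0.8,[0,0,1],[0,0,0]],[1,[0,0,0],[0,0,0]]]' >/dev/null
python3 -m handwheel '[[1,[0,0,0],[0,0,0]],[1,[0,0,0],[0,0,0]]]' >/dev/null
python3 plan.py pot 58 58 73 131.4
```

```text
t23.8 at [564.5  30.3  80. ] a114.5 grip10.0 F [-0.3 -0.6 -3.6] j6 -2.04 
  shift [ 0.5 -2.3  7. ] turn [ 0.2 -0.  -0.5]
```

```bash

python3 -m handwheel '[[1,[0,0,1],[0,0,7]],[1,[0,0,1],[0,0,7]],[1,[0,0,1],[0,0,7]],[1,[0,0,0],[0,0,6]],[1,[0,0,0],[0,0,0]]]' >/dev/null
python3 plan.py pot 58 58 73 103.4
```

```text
t24.2 at [564.6  29.4  80.2] a86.4 grip9.8 F [ 0.2  1.7 -4.8] j6 -1.55 
  shift [ 0.3 -2.4  7.2] turn [ 0.2 -0.  -0.6]
```

```bash

python3 -m handwheel '[[0.6,[0,0,0],[0,0,0]],[0.6,[0,0,0],[0,0,0]],[0.6,[0,0,-20],[0,0,0]],[0.6,[0,0,-25],[0,0,0]],[0.6,[0,0,-8],[0,0,0]]]' >/dev/null
python3 -m handwheel '[[0.6,[-21,-34,0],[0,0,0]],[0.6,[-21,-34,0],[0,0,0]],[0.6,[-21,-34,0],[0,0,0]],[0.6,[-21,-34,0],[0,0,0]],[0.6,[0,0,0],[0,0,-7]]]' >/dev/null
python3 -m handwheel '[[0.6,[0,0,0],[0,0,-7]],[0.6,[0,0,0],[0,0,-7]],[0.6,[0,0,0],[0,0,-7]],[0.6,[0,0,0],[0,0,0]]]' >/dev/null
python3 plan.py pot -58 -58 73 131
```

```text
t25.4 at [420.7 -51.6 132.3] a117.3 grip34.2 F [ 0.  -1.  -0.6] j6 -2.29 
  shift [ 4.1 -1.4 59.3] turn [0.5 0.3 2.7]
```

```bash

python3 -m handwheel '[[0.6,[4,-1,12],[0.5,0.3,2.5]],[0.6,[0,0,17],[0,0,0]],[0.6,[0,0,1],[0,0,0]]]' >/dev/null
python3 plan.py pot -58 -58 73 131
python3 -m handwheel '[[0.6,[0,0,12],[0,0,0]],[0.6,[0,0,10],[0,0,0]],[0.6,[0,0,2],[0,0,0]]]' >/dev/null
python3 plan.py pot -58 -58 73 131
```

```text
t25.6 at [420.1 -49.  103.2] a114.3 grip33.9 F [-1.3  0.6  0.4] j6 -2.23 
  shift [ 1.2 -1.8 30.2] turn [ 0.2  0.2 -0.3]
t25.9 at [421.4 -49.1  79.5] a114.0 grip34.2 F [-0.2  0.4  0.2] j6 -2.23 
  shift [ 1.7 -2.8  6.5] turn [ 0.3  0.3 -0.6]
```

```bash

python3 -m handwheel '[[0.8,[1,-2,3],[0,0,0]],[1,[0,0,1],[0,0,0]],[1,[0,0,0],[0,0,0]],[1,[0,0,0],[0,0,0]],[1,[0,0,0],[0,0,0]]]' >/dev/null
python3 plan.py pot -58 -58 73 103.4
python3 -m handwheel '[[1,[0,0,0],[0,0,7]],[1,[0,0,0],[0,0,7]],[1,[0,0,0],[0,0,7]],[1,[0,0,0],[0,0,6]],[1,[0,0,0],[0,0,0]]]' >/dev/null
python3 plan.py pot -58 -58 73 103.4
```

```text
t26.3 at [418.4 -47.7  75.7] a113.8 grip10.0 F [ 0.5 -0.2 -4.4] j6 -2.22 
  shift [-0.7 -0.6  2.7] turn [ 0.3  0.1 26.8]
t26.7 at [418.4 -47.   75.8] a85.8 grip9.7 F [ 0.4  0.7 -4.5] j6 -1.73 
  shift [-1.7 -0.1  2.8] turn [ 0.3 -0.1 -1.2]
```

```bash

python3 -m handwheel '[[0.6,[0,0,0],[0,0,0]],[0.6,[0,0,0],[0,0,0]],[0.6,[0,0,-20],[0,0,0]],[0.6,[0,0,-25],[0,0,0]],[0.6,[0,0,-8],[0,0,0]]]' >/dev/null
python3 -m handwheel '[[0.6,[37,8,0],[0,0,0]],[0.6,[37,8,0],[0,0,0]],[0.6,[36,8,0],[0,0,0]],[0.6,[0,0,0],[0,0,7]],[0.6,[0,0,0],[0,0,7]]]' >/dev/null
python3 -m handwheel '[[0.6,[0,0,0],[0,0,7]],[0.6,[0,0,0],[0,0,7]],[0.6,[0,0,0],[0,0,7]],[0.6,[0,0,0],[0,0,7]],[0.6,[0,0,0],[0,0,7]]]' >/dev/null
python3 -m handwheel '[[0.6,[0,0,0],[0,0,7]],[0.6,[0,0,0],[0,0,0]]]' >/dev/null
python3 plan.py pot -58 58 73 40.4
```

```text
t28.1 at [455.3  63.8 134.9] a29.6 grip34.2 F [-0.4  0.4 -0.2] j6 -0.49 
  shift [-5.4 -1.9 61.8] turn [ 0.7 -1.   5.6]
```

```bash

python3 -m handwheel '[[0.6,[-5,-2,12],[0.5,-1,5.5]],[0.6,[0,0,18],[0,0,0]],[0.6,[0,0,1],[0,0,0]]]' >/dev/null
python3 plan.py pot -58 58 73 40.4
python3 -m handwheel '[[0.6,[0,0,12],[0,0,0]],[0.6,[0,0,12],[0,0,0]],[0.6,[0,0,2],[0,0,0]]]' >/dev/null
python3 plan.py pot -58 58 73 40.4
```

```text
t28.4 at [452.   62.4 104.4] a24.8 grip34.6 F [-0.  -1.3 -0.6] j6 -0.40 
  shift [-1.  -0.8 31.4] turn [ 0.3 -0.2  0.8]
t28.6 at [453.2  61.9  79. ] a25.6 grip34.4 F [0.  0.2 0.4] j6 -0.42 
  shift [-1.8 -1.6  6. ] turn [ 0.4 -0.3  1.6]
```

```bash

python3 -m handwheel '[[0.8,[-2,-1.5,3],[0,0,1.5]],[1,[0,0,1],[0,0,0]],[1,[0,0,0],[0,0,0]],[1,[0,0,0],[0,0,0]],[1,[0,0,0],[0,0,0]]]' >/dev/null
python3 plan.py pot -58 58 73 13.4
python3 -m handwheel '[[1,[0,0,0],[0,0,7]],[1,[0,0,0],[0,0,7]],[1,[0,0,0],[0,0,7]],[1,[0,0,0],[0,0,5.5]],[1,[0,0,0],[0,0,0]]]' >/dev/null
python3 plan.py pot -58 58 73 13.4
```

```text
t29.0 at [451.   62.5  76.4] a24.4 grip10.4 F [ 0.6  0.8 -4.3] j6 -0.40 
  shift [-0.  -0.2  3.4] turn [ 0.3 -0.4 27.4]
t29.4 at [450.4  62.3  76.6] a-3.0 grip9.6 F [ 0.2  0.8 -3.4] j6 0.08 
  shift [ 0.5 -0.3  3.6] turn [ 0.2 -0.4  0. ]
```

```bash

python3 -m handwheel '[[0.6,[0,0,0],[0,0,0]],[0.6,[0,0,0],[0,0,0]],[0.6,[0,0,-20],[0,0,0]],[0.6,[0,0,-25],[0,0,0]],[0.6,[0,0,-8],[0,0,0]]]' >/dev/null
python3 -m handwheel '[[0.6,[21,34,0],[0,0,0]],[0.6,[21,34,0],[0,0,0]],[0.6,[21,34,0],[0,0,0]],[0.6,[21,34,0],[0,0,0]],[0.6,[0,0,0],[0,0,-7]]]' >/dev/null
python3 -m handwheel '[[0.6,[0,0,0],[0,0,-7]],[0.6,[0,0,0],[0,0,-7]],[0.6,[0,0,0],[0,0,-4]],[0.6,[0,0,0],[0,0,0]]]' >/dev/null
python3 plan.py pot 58 -58 73 40.4
```

```text
t30.6 at [538.3 -84.2 136.3] a25.2 grip34.0 F [-0.3  1.   0.1] j6 -0.69 
  shift [-7.7 -7.2 63.1] turn [ 0.8 -0.8  1.2]
```

```bash

python3 -m handwheel '[[0.6,[-7.5,-6,12],[0.7,-0.8,1]],[0.6,[0,0,18],[0,0,0]],[0.6,[0,0,1],[0,0,0]]]' >/dev/null
python3 plan.py pot 58 -58 73 40.4
python3 -m handwheel '[[0.6,[0,0,12],[0,0,0]],[0.6,[0,0,12],[0,0,0]],[0.6,[0,0,2],[0,0,0]]]' >/dev/null
python3 plan.py pot 58 -58 73 40.4
```

```text
t30.9 at [529.1 -82.  104. ] a23.8 grip34.3 F [-0.4  0.  -1.3] j6 -0.66 
  shift [ 0.6 -0.5 31. ] turn [ 0.1 -0.1 -0.2]
t31.1 at [528.  -81.4  75.3] a23.6 grip34.2 F [-0.4  0.6 -0.3] j6 -0.66 
  shift [1.4 0.6 2.3] turn [ 0.1  0.  -0.4]
```

```bash

python3 -m handwheel '[[0.8,[1,0.5,1],[0,0,0]],[1,[0,0,0],[0,0,0]],[1,[0,0,0],[0,0,0]],[1,[0,0,0],[0,0,0]],[1,[0,0,0],[0,0,0]]]' >/dev/null
python3 plan.py pot 58 -58 73 13.4
python3 -m handwheel '[[1,[0,0,0],[0,0,7]],[1,[0,0,0],[0,0,7]],[1,[0,0,0],[0,0,7]],[1,[0,0,0],[0,0,5.5]],[1,[0,0,0],[0,0,0]]]' >/dev/null
python3 plan.py pot 58 -58 73 13.4
```

```text
t31.5 at [528.5 -81.   72.8] a23.6 grip10.2 F [ 1.1 -0.3 -3.7] j6 -0.66 
  shift [ 0.7  0.8 -0.2] turn [ 0.   0.1 26.6]
t31.9 at [528.3 -80.9  72.9] a-3.9 grip9.9 F [ 1.2 -0.2 -5. ] j6 -0.18 
  shift [ 1.1  0.4 -0.1] turn [ 0.   0.1 -0.9]
```

```bash

python3 -m handwheel '[[1,[0,0,0],[0,0,0]],[1,[0,0,0],[0,0,0]],[1,[0,0,0],[0,0,0]]]' >/dev/null
python3 -m handwheel '[[1,[0,0,0],[0,0,7]],[1,[0,0,0],[0,0,7]],[1,[0,0,0],[0,0,7]],[1,[0,0,0],[0,0,7]],[1,[0,0,0],[0,0,0]]]' >/dev/null
python3 plan.py pot 58 -58 73 -16.6
python3 -m handwheel '[[0.6,[0,0,0],[0,0,0]],[0.6,[0,0,0],[0,0,0]],[0.6,[0,0,-20],[0,0,0]],[0.6,[0,0,-25],[0,0,0]],[0.6,[0,0,-8],[0,0,0]]]' >/dev/null
python3 plan.py pot -58 58 130 13.4
```

```text
t32.6 at [528.2 -80.8  72.8] a-32.0 grip9.7 F [ 1.5  0.3 -4.8] j6 0.31 
  shift [ 1.4 -0.2 -0.2] turn [0.1 0.1 1. ]
t33.0 at [527.  -80.5 126.2] a-30.7 grip34.1 F [1.1 1.  0.8] j6 0.29 
  shift [-138.5  -84.3   -3.4] turn [  0.1   0.3 -27.7]
```

```bash

python3 -m handwheel '[[0.6,[-34,-20.5,0],[0,0,0]],[0.6,[-34,-20.5,0],[0,0,0]],[0.6,[-34,-20.5,0],[0,0,0]],[0.6,[-30,-18,0],[0,0,0]],[0.6,[0,0,0],[0,0,-7]]]' >/dev/null
python3 -m handwheel '[[0.6,[0,0,0],[0,0,-7]],[0.6,[0,0,0],[0,0,-7]],[0.6,[0,0,0],[0,0,-5]],[0.6,[0,0,0],[0,0,0]]]' >/dev/null
python3 plan.py pot -58 58 73 13.4
```

```text
t33.8 at [455.3  60.  131.4] a-2.7 grip34.2 F [ 0.7 -0.8 -0.1] j6 0.07 
  shift [-5.1 -2.4 58.3] turn [ 0.  -0.6  0.3]
```

```bash

python3 -m handwheel '[[0.6,[-4.5,-2,12],[0,-0.6,0]],[0.6,[0,0,18],[0,0,0]],[0.6,[0,0,1],[0,0,0]]]' >/dev/null
python3 plan.py pot -58 58 73 13.4
python3 -m handwheel '[[0.6,[0,0,11],[0,0,0]],[0.6,[0,0,10],[0,0,0]],[0.6,[0,0,2],[0,0,0]]]' >/dev/null
python3 plan.py pot -58 58 73 13.4
```

```text
t34.0 at [451.9  62.5  99.5] a-2.9 grip34.1 F [-1.3  0.4 -1. ] j6 0.08 
  shift [-1.  -0.1 26.5] turn [-0.  -0.2  0.1]
t34.3 at [451.1  62.4  74.4] a-3.2 grip34.2 F [ 0.1 -0.4  0. ] j6 0.08 
  shift [-0.1 -0.2  1.4] turn [-0.  -0.  -0.2]
```

```bash

python3 -m handwheel '[[0.8,[0,0,0],[0,0,0]],[1,[0,0,0],[0,0,0]],[1,[0,0,0],[0,0,0]],[1,[0,0,0],[0,0,0]],[1,[0,0,0],[0,0,0]]]' >/dev/null
python3 plan.py pot -58 58 73 -16.6
python3 -m handwheel '[[1,[0,0,0],[0,0,7]],[1,[0,0,0],[0,0,7]],[1,[0,0,0],[0,0,7]],[1,[0,0,0],[0,0,7]],[1,[0,0,0],[0,0,0]]]' >/dev/null
python3 plan.py pot -58 58 73 -16.6
```

```text
t34.7 at [450.3  62.2  73.9] a-3.3 grip10.3 F [ 0.4  0.2 -4.4] j6 0.08 
  shift [ 0.6 -0.5  0.9] turn [ 0.   0.1 29.7]
t35.1 at [449.6  62.4  73.8] a-32.2 grip9.9 F [ 0.5 -1.1 -4. ] j6 0.59 
  shift [ 1.  -0.8  0.8] turn [0.1 0.1 0.8]
```

```bash

python3 -m handwheel '[[0.6,[0,0,0],[0,0,0]],[0.6,[0,0,0],[0,0,0]],[0.6,[0,0,-20],[0,0,0]],[0.6,[0,0,-25],[0,0,0]],[0.6,[0,0,-8],[0,0,0]]]' >/dev/null
python3 -m handwheel '[[0.6,[37,-10.5,0],[0,0,0]],[0.6,[37,-10.5,0],[0,0,0]],[0.6,[33,-8,0],[0,0,0]],[0.6,[0,0,0],[0,0,-7]],[0.6,[0,0,0],[0,0,-7]]]' >/dev/null
python3 -m handwheel '[[0.6,[0,0,0],[0,0,-7]],[0.6,[0,0,0],[0,0,-7]],[0.6,[0,0,0],[0,0,-7]],[0.6,[0,0,0],[0,0,-7]],[0.6,[0,0,0],[0,0,-7]]]' >/dev/null
python3 -m handwheel '[[0.6,[0,0,0],[0,0,-7]],[0.6,[0,0,0],[0,0,-7]],[0.6,[0,0,0],[0,0,-7]],[0.6,[0,0,0],[0,0,-7]],[0.6,[0,0,0],[0,0,-7]]]' >/dev/null
python3 -m handwheel '[[0.6,[0,0,0],[0,0,-7]],[0.6,[0,0,0],[0,0,-7]],[0.6,[0,0,0],[0,0,-7]],[0.6,[0,0,0],[0,0,-7]],[0.6,[0,0,0],[0,0,0]]]' >/dev/null
python3 plan.py pot 58 58 73 102.8
```

```text
t37.2 at [564.3  29.8 123.8] a84.6 grip34.0 F [ 0.3 -0.3  0.4] j6 -1.52 
  shift [-0.2 -2.3 50.8] turn [ 0.3 -0.  -1.8]
```

```bash

python3 -m handwheel '[[0.6,[0,-2,12],[0.3,0,-1.8]],[0.6,[0,0,12],[0,0,0]],[0.6,[0,0,1],[0,0,0]]]' >/dev/null
python3 plan.py pot 58 58 73 102.8
python3 -m handwheel '[[0.6,[0,0,11],[0,0,0]],[0.6,[0,0,9],[0,0,0]],[0.6,[0,0,2],[0,0,0]]]' >/dev/null
python3 plan.py pot 58 58 73 102.8
```

```text
t37.5 at [563.7  29.9  98.6] a86.1 grip34.2 F [-0.1 -0.6 -1.1] j6 -1.54 
  shift [-0.2 -1.6 25.6] turn [ 0.2 -0.  -0.3]
t37.7 at [563.9  29.9  74.3] a85.8 grip33.9 F [-0.1  0.4 -0.7] j6 -1.54 
  shift [-0.2 -1.6  1.3] turn [ 0.2 -0.  -0.6]
```

```bash

python3 -m handwheel '[[0.8,[0,-1,0],[0,0,0]],[1,[0,0,0],[0,0,0]],[1,[0,0,0],[0,0,0]],[1,[0,0,0],[0,0,0]],[1,[0,0,0],[0,0,0]]]' >/dev/null
python3 plan.py pot 58 58 73 73.4
python3 -m handwheel '[[1,[0,0,0],[0,0,7]],[1,[0,0,0],[0,0,7]],[1,[0,0,0],[0,0,7]],[1,[0,0,0],[0,0,7]],[1,[0,0,0],[0,0,0]]]' >/dev/null
python3 plan.py pot 58 58 73 73.4
```

```text
t38.1 at [561.9  30.4  72.9] a85.7 grip10.2 F [ 1.1  0.  -3.4] j6 -1.53 
  shift [-0.5  0.4 -0.1] turn [ 0.  -0.1 28.7]
t38.5 at [561.8  30.3  72.8] a56.9 grip9.7 F [ 0.   0.4 -3.1] j6 -1.03 
  shift [-0.1  0.5 -0.2] turn [ 0.  -0.1 -0.1]
```

```bash

python3 -m handwheel '[[0.6,[0,0,0],[0,0,0]],[0.6,[0,0,0],[0,0,0]],[0.6,[0,0,-20],[0,0,0]],[0.6,[0,0,-25],[0,0,0]],[0.6,[0,0,-8],[0,0,0]]]' >/dev/null
python3 -m handwheel '[[0.6,[-35.5,-19,0],[0,0,0]],[0.6,[-35.5,-19,0],[0,0,0]],[0.6,[-35.5,-19,0],[0,0,0]],[0.6,[-32,-17,0],[0,0,0]],[0.6,[0,0,0],[0,0,-7]]]' >/dev/null
python3 -m handwheel '[[0.6,[0,0,0],[0,0,-7]],[0.6,[0,0,0],[0,0,-7]],[0.6,[0,0,0],[0,0,-6.5]],[0.6,[0,0,0],[0,0,0]]]' >/dev/null
python3 plan.py pot -58 -58 73 102.2
```

```text
t39.7 at [420.5 -52.2 124.8] a87.7 grip33.9 F [ 0.5 -0.9 -0.5] j6 -1.77 
  shift [ 3.6 -2.7 51.8] turn [0.2 0.1 1.9]
```

```bash

python3 -m handwheel '[[0.6,[3.5,-2.5,12],[0.2,0,1.8]],[0.6,[0,0,12],[0,0,0]],[0.6,[0,0,1],[0,0,0]]]' >/dev/null
python3 plan.py pot -58 -58 73 102.2
python3 -m handwheel '[[0.6,[0,0,11],[0,0,0]],[0.6,[0,0,9],[0,0,0]],[0.6,[0,0,2],[0,0,0]]]' >/dev/null
python3 plan.py pot -58 -58 73 102.2
```

```text
t40.0 at [419.8 -49.2 100.4] a85.5 grip33.9 F [ 0.1 -0.6 -0.5] j6 -1.73 
  shift [ 0.5 -1.8 27.4] turn [ 0.3  0.2 -0.3]
t40.2 at [421.4 -48.9  79.1] a85.2 grip34.3 F [-1.6  5.   3.5] j6 -1.72 
  shift [ 0.  -3.2  6. ] turn [ 0.5  0.1 -0.6]
```

```bash
python3 plan.py pot -58 -58 73 102.2
python3 -m handwheel '[[0.6,[0,-2,1],[0.3,0,0]]]' >/dev/null; python3 plan.py pot -58 -58 73 102.2
cp w.py wx.py; python3 - <<'E'
from h import *
p,z,c=shot("wrist","w6.png")
E
```

```text
t40.2 at [421.4 -48.9  79.1] a85.2 grip34.3 F [-1.6  5.   3.5] j6 -1.72 
  shift [ 0.  -3.2  6. ] turn [ 0.5  0.1 -0.6]
t40.3 at [419.7 -48.5  78.2] a85.2 grip34.2 F [0.8 2.8 3.7] j6 -1.72 
  shift [-0.3 -1.5  5.1] turn [ 0.2  0.1 -0.6]
```

View pics/w6.png

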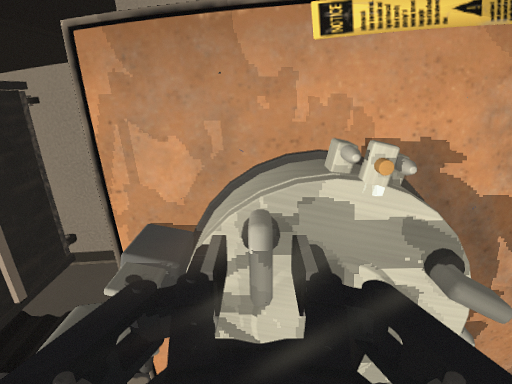

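```bash

python3 -m handwheel '[[0.8,[0,-1,1],[0.2,0,0]],[1,[0,0,0],[0,0,0]],[1,[0,0,0],[0,0,0]],[1,[0,0,0],[0,0,0]],[1,[0,0,0],[0,0,0]]]' >/dev/null
python3 plan.py pot -58 -58 73 73.4; python3 clampm.py
python3 -m handwheel '[[1,[0,0,0],[0,0,7]],[1,[0,0,0],[0,0,7]],[1,[0,0,0],[0,0,7]],[1,[0,0,0],[0,0,7]],[1,[0,0,0],[0,0,0]]]' >/dev/null
python3 plan.py pot -58 -58 73 73.4; python3 clampm.py
```

```text
t40.8 at [418.6 -47.8  78. ] a85.2 grip9.7 F [ 0.1  2.6 -0.9] j6 -1.72 
  shift [-0.8 -0.3  5. ] turn [-0.1  0.1 28.2]
52 bar pot-frame median 18.8 -120.5 167.8 side z pct [161. 171.]
t41.2 at [418.3 -48.5  78. ] a56.3 grip10.3 F [ 0.3  2.2 -0.3] j6 -1.22 
  shift [-0.2 -0.   5. ] turn [-0.   0.1 -0.7]
51 bar pot-frame median 19.2 -118.3 167.6 side z pct [ 89. 172.]
```

```bash

python3 -m handwheel '[[1,[0,0,0],[0,0,0]],[1,[0,0,0],[0,0,0]]]' >/dev/null
python3 -m handwheel '[[1,[0,0,0],[0,0,7]],[1,[0,0,0],[0,0,7]],[1,[0,0,0],[0,0,7]],[1,[0,0,0],[0,0,5]],[1,[0,0,0],[0,0,3]]]' >/dev/null
python3 plan.py pot -58 -58 73 43
python3 -m handwheel '[[1,[0,0,0],[0,0,1.5]],[1,[0,0,0],[0,0,1.5]]]' >/dev/null
python3 plan.py pot -58 -58 73 43; python3 -c "
from station import r; print(r.get_state()['torque'])"
```

```text
t41.9 at [417.9 -48.8  78. ] a27.9 grip9.8 F [ 0.4  2.3 -0.6] j6 -0.72 
  shift [0.4 0.  5. ] turn [0.1 0.2 1.3]
t42.0 at [417.9 -48.4  78. ] a25.0 grip9.7 F [ 2.3  6.6 -0.4] j6 -0.67 
  shift [0.2 0.3 5. ] turn [ 0.   0.2 -1.6]
[ 1.17612005 -0.27447507  0.96006049]
```

```bash

python3 -m handwheel '[[0.7,[0,0,0],[0,0,0]],[0.7,[0,0,0],[0,0,0]],[0.7,[0,0,-20],[0,0,0]],[0.7,[0,0,-25],[0,0,0]],[0.6,[0,0,-8],[0,0,0]]]' >/dev/null
python3 -m handwheel '[[0.6,[40,-1.5,0],[0,0,0]],[0.6,[40,-1.5,0],[0,0,0]],[0.6,[40,-1.5,0],[0,0,0]],[0.6,[36,-1,0],[0,0,0]],[0.6,[0,0,0],[0,0,-7]]]' >/dev/null
python3 -m handwheel '[[0.6,[0,0,0],[0,0,-7]],[0.6,[0,0,0],[0,0,-7]],[0.6,[0,0,0],[0,0,-7]],[0.6,[0,0,0],[0,0,0]]]' >/dev/null
python3 plan.py pot 58 58 73 73.3; python3 clampm.py
```

```text
t43.2 at [560.8  24.4 124.8] a54.9 grip34.1 F [ 0.2 -0.7  0.2] j6 -1.00 
  shift [ 5.9 -2.  51.8] turn [-0.   0.7 -2. ]
79 bar pot-frame median 0.5 -118.6 168.9 side z pct [146. 172.]
```

```bash

python3 -m handwheel '[[0.6,[6,-2,12],[0,0.7,-2]],[0.6,[0,0,13],[0,0,0]],[0.6,[0,0,1],[0,0,0]]]' >/dev/null
python3 plan.py pot 58 58 73 73.3
python3 -m handwheel '[[0.6,[0,0,11],[0,0,0]],[0.6,[0,0,9],[0,0,0]],[0.6,[0,0,2],[0,0,0]]]' >/dev/null
python3 plan.py pot 58 58 73 73.3
```

```text
t43.5 at [563.1  29.5  98.1] a55.8 grip34.2 F [-0.9 -0.  -0.7] j6 -1.01 
  shift [-0.2 -1.  25.1] turn [ 0.1 -0.  -1.1]
t43.7 at [562.8  28.7  74. ] a55.5 grip34.2 F [ 0.2 -1.  -0.9] j6 -1.01 
  shift [ 0.6 -1.1  1. ] turn [ 0.1  0.  -1.4]
```

```bash

python3 -m handwheel '[[0.8,[0,-1,0],[0,0,0]],[1,[0,0,0],[0,0,0]],[1,[0,0,0],[0,0,0]],[1,[0,0,0],[0,0,0]],[1,[0,0,0],[0,0,0]]]' >/dev/null
python3 -m handwheel '[[1,[0,0,0],[0,0,7]],[1,[0,0,0],[0,0,7]],[1,[0,0,0],[0,0,7]],[1,[0,0,0],[0,0,5]],[1,[0,0,0],[0,0,3]]]' >/dev/null
python3 plan.py pot 58 58 73 43
python3 -m handwheel '[[1,[0,0,0],[0,0,2]],[1,[0,0,0],[0,0,1.5]]]' >/dev/null
python3 plan.py pot 58 58 73 43; python3 -c "
from station import r; print(r.get_state()['torque'])"
```

```text
t44.6 at [562.2  30.2  73.1] a25.3 grip9.8 F [ 2.7 -1.7 -4.9] j6 -0.48 
  shift [-0.1  0.3  0.1] turn [ 0.1 -0.1 -1.3]
t44.7 at [563.4  28.8  73.6] a21.7 grip9.9 F [ 1.5 -1.8 -3.4] j6 -0.41 
  shift [-0.7 -1.4  0.6] turn [ 0.3 -0.2 -4.9]
[-0.13292695 -0.10393002  1.64430679]
```

```bash

python3 -m handwheel '[[0.7,[0,0,0],[0,0,0]],[0.7,[0,0,0],[0,0,0]],[0.7,[0,0,-20],[0,0,0]],[0.7,[0,0,-25],[0,0,0]],[0.6,[0,0,-8],[0,0,0]]]' >/dev/null
python3 -m handwheel '[[0.6,[-24,29,0],[0,0,0]],[0.6,[-24,29,0],[0,0,0]],[0.6,[-22,27,0],[0,0,0]],[0.6,[0,0,0],[0,0,7]],[0.6,[0,0,0],[0,0,7]]]' >/dev/null
python3 -m handwheel '[[0.6,[0,0,0],[0,0,7]],[0.6,[0,0,0],[0,0,7]],[0.6,[0,0,0],[0,0,7]],[0.6,[0,0,0],[0,0,7]],[0.6,[0,0,0],[0,0,7]]]' >/dev/null
python3 -m handwheel '[[0.6,[0,0,0],[0,0,4]],[0.6,[0,0,0],[0,0,0]]]' >/dev/null
python3 plan.py pot 58 -58 73 -15.6; python3 clampm.py
```

```text
t46.1 at [530.8 -81.1 131.3] a-32.1 grip34.0 F [ 0.1 -0.8 -0.5] j6 0.31 
  shift [-1.8  1.2 58.3] turn [-0.3 -0.9 -0.1]
63 bar pot-frame median -5.9 -118.4 168.7 side z pct [ 83. 172.]
```

```bash

python3 -m handwheel '[[0.6,[-1.5,1,12],[-0.3,-0.9,0]],[0.6,[0,0,18],[0,0,0]],[0.6,[0,0,1],[0,0,0]]]' >/dev/null
python3 plan.py pot 58 -58 73 -15.6
python3 -m handwheel '[[0.6,[0,0,11],[0,0,0]],[0.6,[0,0,10],[0,0,0]],[0.6,[0,0,2],[0,0,0]]]' >/dev/null
python3 plan.py pot 58 -58 73 -15.6
```

```text
t46.5 at [529.9 -81.4  99.4] a-31.3 grip34.1 F [-0.5 -0.7  0.2] j6 0.30 
  shift [-0.4  0.2 26.4] turn [ 0.  -0.   0.7]
t46.7 at [529.6 -81.3  73.8] a-31.1 grip34.2 F [-0.9 -1.   0.2] j6 0.29 
  shift [-0.   0.1  0.8] turn [0.1 0.1 0.9]
```

```bash

python3 -m handwheel '[[0.8,[0,0,0],[0,0,0.5]],[1,[0,0,0],[0,0,0]],[1,[0,0,0],[0,0,0]],[1,[0,0,0],[0,0,0]],[1,[0,0,0],[0,0,0]]]' >/dev/null
python3 -m handwheel '[[1,[0,0,0],[0,0,7]],[1,[0,0,0],[0,0,7]],[1,[0,0,0],[0,0,7]],[1,[0,0,0],[0,0,5]],[1,[0,0,0],[0,0,3]]]' >/dev/null
python3 plan.py pot 58 -58 73 -45
python3 -m handwheel '[[1,[0,0,0],[0,0,2]],[1,[0,0,0],[0,0,1.5]]]' >/dev/null
python3 plan.py pot 58 -58 73 -45; python3 -c "
from station import r; print(r.get_state()['torque'])"
```

```text
t47.5 at [529.8 -82.2  72.4] a-61.6 grip10.4 F [ 1.2 -0.8 -5. ] j6 0.83 
  shift [-0.8 -0.1 -0.6] turn [ 0.1 -0.  -0.2]
t47.7 at [529.8 -82.3  72.4] a-65.3 grip10.6 F [ 1.1 -0.5 -4.2] j6 0.89 
  shift [-1.  -0.1 -0.6] turn [ 0.1 -0.1 -3.9]
[ 0.01521312 -0.09171582  1.03525274]
```

```bash

python3 -m handwheel '[[0.7,[0,0,0],[0,0,0]],[0.7,[0,0,0],[0,0,0]],[0.7,[0,0,-20],[0,0,0]],[0.7,[0,0,-25],[0,0,0]],[0.6,[0,0,-8],[0,0,0]]]' >/dev/null
python3 -m handwheel '[[0.6,[-40,1,0],[0,0,0]],[0.6,[-40,1,0],[0,0,0]],[0.6,[-40,1,0],[0,0,0]],[0.6,[-38,1,0],[0,0,0]],[0.6,[0,0,0],[0,0,-7]]]' >/dev/null
python3 -m handwheel '[[0.6,[0,0,0],[0,0,-7]],[0.6,[0,0,0],[0,0,-7]],[0.6,[0,0,0],[0,0,-7]],[0.6,[0,0,0],[0,0,-3]],[0.6,[0,0,0],[0,0,0]]]' >/dev/null
python3 plan.py pot -58 58 73 -15.8; python3 clampm.py
```

```text
t49.0 at [460.4  66.2 131. ] a-33.3 grip34.3 F [-1.5  0.2  0.1] j6 0.62 
  shift [-6.6  8.6 57.9] turn [-0.4 -0.7 -1.1]
1 bar pot-frame median -6.8 -78.8 65.6 side z pct [66. 66.]
```

```bash
python3 - <<'E'
from plan import *
p,z,c=shot("top"); W=cloud(c,z); q=pot(0,-121); d=np.hypot(W[...,0]-q[0],W[...,1]-q[1])
m=(d<35)&(W[...,2]>155)&(W[...,2]<185); print(m.sum(), W[m].mean(0) if m.any() else None, q, "back?", ((np.hypot(*(W[...,:2]-pot(0,-220)).transpose(2,0,1))<30)&(W[...,2]>60)&(W[...,2]<85)).sum())
E
python3 -m handwheel '[[0.6,[-6.5,8,12],[-0.4,-0.7,-1]],[0.6,[0,0,18],[0,0,0]],[0.6,[0,0,1],[0,0,0]]]' >/dev/null
python3 plan.py pot -58 58 73 -15.8
```

```text
133 [ 455.58256417 -125.88043844  171.01181103] [ 456.03668372 -125.47699092] back? 0
t49.3 at [450.5  62.4  98.9] a-32.8 grip34.0 F [-0.3  0.3 -1. ] j6 0.60 
  shift [ 0.3 -0.5 25.9] turn [ 0.   0.  -0.6]
```

Clamp is still shut. Last bolt.

```bash

python3 -m handwheel '[[0.6,[0,0,11],[0,0,0]],[0.6,[0,0,10],[0,0,0]],[0.6,[0,0,2],[0,0,0]]]' >/dev/null
python3 plan.py pot -58 58 73 -15.8
python3 -m handwheel '[[0.8,[0,0,0],[0,0,0]],[1,[0,0,0],[0,0,0]],[1,[0,0,0],[0,0,0]],[1,[0,0,0],[0,0,0]],[1,[0,0,0],[0,0,0]]]' >/dev/null
python3 -m handwheel '[[1,[0,0,0],[0,0,7]],[1,[0,0,0],[0,0,7]],[1,[0,0,0],[0,0,7]],[1,[0,0,0],[0,0,5]],[1,[0,0,0],[0,0,3]]]' >/dev/null
python3 plan.py pot -58 58 73 -45
python3 -m handwheel '[[1,[0,0,0],[0,0,2]],[1,[0,0,0],[0,0,1.5]]]' >/dev/null
python3 plan.py pot -58 58 73 -45; python3 -c "
from station import r; print(r.get_state()['torque'])"
```

```text
t49.5 at [448.6  61.6  73.7] a-32.9 grip34.4 F [-1.1 -0.2 -0.4] j6 0.60 
  shift [ 1.4 -2.1  0.7] turn [ 0.1  0.2 -0.7]
t50.4 at [446.8  62.5  73.3] a-63.0 grip10.0 F [ 0.8  0.3 -3.7] j6 1.12 
  shift [ 1.8 -3.7  0.3] turn [ 0.4  0.3 -1.6]
t50.5 at [447.9  62.8  73.9] a-66.7 grip9.6 F [ 2.1 -0.8 -5.8] j6 1.19 
  shift [ 1.4 -2.7  0.9] turn [ 0.2  0.2 -5.3]
[-0.02986444 -0.43186818  1.39747474]
```

```bash

python3 -m handwheel '[[0.7,[0,0,0],[0,0,0]],[0.7,[0,0,0],[0,0,0]],[0.7,[0,0,-20],[0,0,0]],[0.6,[0,0,-40],[0,0,0]],[0.6,[0,0,-40],[0,0,0]]]' >/dev/null
python3 -m handwheel '[[0.6,[0,0,-40],[0,0,0]],[0.6,[0,0,-30],[0,0,7]],[0.6,[27,0,0],[0,0,7]],[0.6,[27,0,0],[0,0,7]],[0.6,[27,0,0],[0,0,7]]]' >/dev/null
python3 -m handwheel '[[0.6,[0,0,0],[0,0,7]],[0.6,[0,0,0],[0,0,5]],[0.6,[0,0,0],[0,0,0]]]' >/dev/null
cat > w6.py <<'E'
from w import *
rects("wing/handle",92,106,pot(0,0),115)
A=W[(abs(Z-58)<5)&(np.hypot(X-490,Y+9)<97)]; q=np.linalg.lstsq(np.c_[A[:,:2]-[490,-9],np.ones(len(A))],A[:,2],rcond=None)[0]; print("lid top plane",q.round(4))
rects("lug,fork",61,66,pot(-112,0),30,25)
plan(*pot(0,-122),215,-106.4)
E
python3 w6.py w7.png
```

```text
wing/handle 522 [560.9  27.4 100.6] rect [561.6  28.2  11.2  42.3  26.1] rgb [193. 187. 168.]
wing/handle 543 [525.3 -80.9 101. ] rect [525.3 -81.4  43.6  11.4  26.5] rgb [185. 180. 162.]
wing/handle 991 [489.9  -9.  100.3] rect [488.7  -8.2  16.1  63.9  72.1] rgb [38. 37. 36.]
wing/handle 471 [452.5  62.9  99.9] rect [451.3  63.7  44.3  10.9  26.7] rgb [194. 189. 169.]
wing/handle 451 [417.2 -45.3 100.1] rect [415.6 -45.2  11.3  43.7  26.8] rgb [170. 162. 144.]
lid top plane [-1.10000e-03 -7.00000e-04  5.87589e+01]
lug,fork 42 [384.5  25.9  64.5] rect [384.3  26.    7.5   8.5  18.3] rgb [201. 154.  99.]
t51.7 at [463.  -19.2 259.3] a-107.5 grip34.2 F [-0.6 -0.1  0.7] j6 1.72 
  shift [104.6 -25.1  44.1] turn [-0.1  0.1 -1.1]
```

View pics/w7.png

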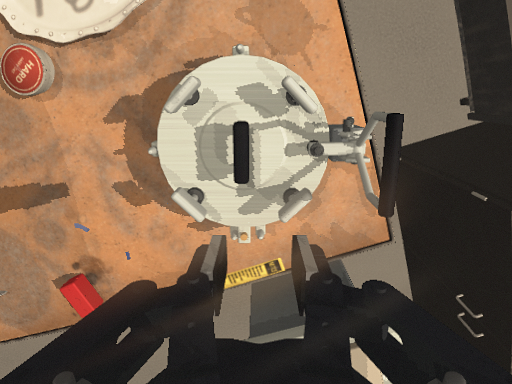

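```bash

python3 -m handwheel '[[0.5,[35,-8,0],[0,0,-1]],[0.5,[35,-8,0],[0,0,0]],[0.5,[33,-8,0],[0,0,0]],[0.5,[0,0,15],[0,0,0]],[0.5,[0,0,1],[0,0,0]]]' >/dev/null
python3 plan.py pot 0 -122 147 -90
```

```text
t52.1 at [ 457.5 -125.4  244.3] a-104.7 grip42.4 F [-1.4  0.9 -1.4] j6 1.45 
  shift [ 1.8  2.  97.3] turn [-0.3  0.2  1.7]
```

```bash

python3 -m handwheel '[[0.5,[1.5,2,25],[-0.3,0,1.7]],[0.5,[0,0,28],[0,0,0]],[0.5,[0,0,15],[0,0,0]],[0.5,[0,0,1],[0,0,0]]]' >/dev/null
python3 plan.py pot 0 -122 147 -90
python3 -m handwheel '[[0.5,[0,0,10],[0,0,0]],[0.5,[0,0,8],[0,0,0]],[0.5,[0,0,2],[0,0,0]]]' >/dev/null
python3 plan.py pot 0 -122 147 -90
```

```text
t52.4 at [ 456.9 -124.8  176.2] a-105.7 grip42.5 F [-0.5  1.6 -0.2] j6 1.47 
  shift [ 2.   0.8 29.1] turn [-0.2  0.3  0.7]
t52.7 at [ 458.1 -123.   156.8] a-105.3 grip42.7 F [ 0.1  0.3 -0.1] j6 1.46 
  shift [4.  1.4 9.8] turn [-0.3  0.3  1.1]
```

```bash

python3 -m handwheel '[[0.5,[3,1,8],[-0.3,0,1]],[0.7,[0,0,2],[0,0,0]],[1,[0,0,1],[0,0,0]],[1,[0,0,0],[0,0,0]],[1,[0,0,0],[0,0,0]]]' >/dev/null
python3 plan.py pot 0 -122 147 -90
```

```text
t53.1 at [ 456.5 -128.5  146.5] a-106.3 grip11.1 F [ 2.1  4.2 -4.8] j6 1.47 
  shift [-1.7  1.3 -0.5] turn [-0.1 -0.   0.1]
```

```bash

python3 -m handwheel '[[1,[17,0,1.5],[0,0,0]],[1,[18,0,5.6],[0,0,0]],[1,[16.7,0,9.1],[0,0,0]],[1,[1,0,1],[0,0,0]]]' >/dev/null
python3 plan.py pot 0 -178.7 129.4 -90
python3 -m handwheel '[[1,[13,0,12],[0,0,0]],[1,[11.8,0,14.9],[0,0,0]],[1,[1,0,1],[0,0,0]]]' >/dev/null
python3 plan.py pot 0 -205 102 -90
```

```text
t53.4 at [ 443.7 -176.7  133.3] a-106.1 grip10.9 F [0.  5.3 0.2] j6 1.36 
  shift [5.1 2.7 3.8] turn [-0.2  0.4  0.3]
t53.7 at [ 436.6 -201.8  107.6] a-106.2 grip10.9 F [ 3.6  7.1 -1.4] j6 1.30 
  shift [5.3 2.9 5.6] turn [-0.3  0.5  0.2]
```

```bash

python3 -m handwheel '[[1,[8,1,17],[0,0,0]],[1,[5,1,18],[0,0,0]],[1,[2,0,17],[0,0,0]],[1,[0,0,1],[0,0,0]]]' >/dev/null
python3 plan.py pot 0 -220 48 -90
```

```text
t54.0 at [ 431.3 -220.    57.8] a-106.3 grip10.8 F [ 3.1  2.9 -5.3] j6 1.27 
  shift [1.3 3.1 9.7] turn [-0.5  0.1  0.1]
```

```bash

python3 -m handwheel '[[1,[0.5,1,7],[0,0,0]],[1,[0,0,4],[0,0,0]],[1,[0,0,1],[0,0,0]]]' >/dev/null
python3 plan.py pot 0 -220 48 -90
python3 -m handwheel '[[0.7,[0,0,0],[0,0,0]],[0.5,[0,0,0],[0,0,0]],[0.5,[0,0,-10],[0,0,0]],[0.5,[0,0,-35],[0,0,0]],[0.5,[0,0,-40],[0,0,0]]]' >/dev/null
python3 -m handwheel '[[0.5,[0,0,-40],[0,0,0]],[0.5,[0,0,-40],[0,0,0]],[0.5,[-20,0,-20],[0,0,0]],[0.5,[0,0,0],[0,0,0]]]' >/dev/null
python3 plan.py pot 0 -220 48 -90
cat > fin.py <<'E'
from plan import *
p,z,c=shot("top","fin.png"); W=cloud(c,z); q=pot(0,-220)
m=(np.hypot(W[...,0]-q[0],W[...,1]-q[1])<25)&(p.max(2)<70)&(W[...,2]>40)&(W[...,2]<150); print("bar",m.sum(),W[m].mean(0).round(1) if m.any() else None,"expect",q.round(1),69)
for k,q0 in (("solder_tin",(665,226)),("beeswax",(679,-74))):
    print(k,[(round(o["p"],2),world(c,o["point"]).round(0)) for o in eyes.search_frame("top",k)[:1]])
cv2.imwrite("pics/zfin.png",cv2.resize(p[90:330,100:440,::-1],None,fx=2.35,fy=2.35,interpolation=cv2.INTER_CUBIC))
E
python3 fin.py; python3 clampm.py
```

```text
t54.3 at [ 431.2 -220.6   46. ] a-106.3 grip11.2 F [-0.1 -2.1 -2. ] j6 1.27 
  shift [ 0.7  3.1 -2. ] turn [-0.5  0.1  0.1]
t55.0 at [ 433.1 -197.3  243.7] a-106.3 grip42.3 F [ 0.2 -0.6 -0.4] j6 1.32 
  shift [ 24.5  -0.5 195.6] turn [-0.3  0.3  0.1]
bar 57 [ 425.  -217.8   73.7] expect [ 428.1 -220.4] 69
solder_tin [(0.62, array([666., 225.,  21.]))]
beeswax [(0.65, array([675., -76.,  18.]))]
50 bar pot-frame median -3.7 -211.5 74.0 side z pct [ 68. 119.]
```

View pics/zfin.png

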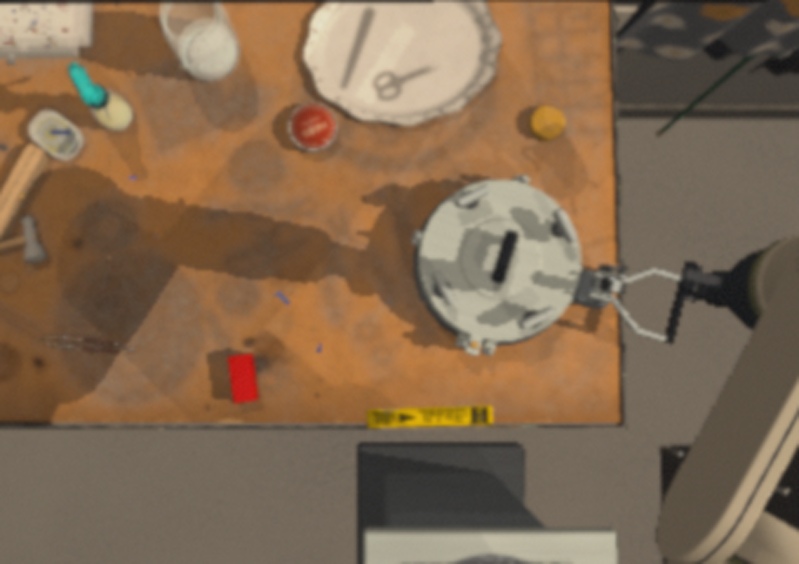

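```bash
python3 -m handwheel '[[0.5,[0,0,0],[0,0,0]],[0.5,[0,0,0],[0,0,0]],[0.5,[0,0,0],[0,0,0]]]'; python3 -c "
from station import r; print(r.job_done())"
```

```text
t: 55.47
tcp_pos: [427.2, -197.3, 230.5]
tool_rot: [1.881, -2.513, -0.024]
contact_force: [0.5, 0.3, -1.0]
grip_width: 43.0
the job is handed in; nothing more can be done
None
```

The job is done and handed in at 55.5 s; no verdict was reported.

- **Moulds:** I found one grey mould and put it in the middle of the pot, where it lay flat on the floor. The red look-alike was left alone.
- **Lid and clamp:** The lid went on with its lug between the fork posts, and the clamp was swung over centre to about 1.6 rad.
- **Bolts:** The order was 1-3-2-4 at about 32°, then 4-2-1-3 at about 61°, then 3-1-4-2 to the stop. The diagonally opposite bolt came second in each pair. Passes 2 and 3 each started on the bolt already in the gripper, so that bolt was turned twice in a row with a short pause between.
- **Clamp back:** After the third pass I swung the clamp fully back.

**Last checks:**
- After the third pass, all four wings stood across at about 90°. The lid was flat, with its top 58.7 mm above the bench, and centred within about 2 mm.
- At the end the clamp handle was back where it started, and the gripper was clear of everything.
- The networks found the tin and the beeswax within a few millimetres of their starting places. The tweezers and the red block looked unmoved in the picture.

**What disagreed:**
- The wrist and top cameras differed by 2 to 4 mm throughout.
- While I was gripping bolt 3 in the second pass, the force sensor showed up to 5 N of sideways contact, probably the gripper brushing the clamp handle. A check right after showed the clamp still shut.

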